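# Gauge the depth of a welded guide tube and hold the rod for reading

### The job

First lay the straightedge flush against the near edge of the weldment's base plate, lying flat on the table and roughly centred on that edge. Then take the gauge rod from its rest, ease it into the slanted guide tube until its collar stops on the tube's mouth, and draw it right out again. Finish while still holding the rod in the gripper, level and at rest a few centimetres above the straightedge, in line with its length and with the rod's tip over it, touching nothing else; the straightedge stays flush and the loose tools, bolt and cup on the table stay where they are.

Things in the scene. Friction and masses are not known exactly. Their poses are not given: they have to be found in the camera images.
- weldment: Fixed steel part, clamped down. Base plate 150 (x) x 140 (y) x 12 mm, origin at the centre of the plate's underside on the table, z up; -x side is the near edge, facing the robot. Two strap clamps hold its far (+x) edge, up to 40 mm high, reaching x = 120 mm. The plate carries the guide tube.
- plate_edge (a point): middle of the plate's near edge, at the table's height (75 mm towards -x from the weldment's origin)
- guide_tube: Guide tube, fixed on the plate: steel, outside diameter 30 mm, bore 15 mm right through, 95 mm long. Origin at the centre of its open upper mouth, its z axis runs out of the mouth along the bore: 30 degrees above horizontal, towards the weldment's +y. The mouth centre is at (25, 35, 105) mm in the weldment's frame.
- straightedge: Loose aluminium straightedge, about 0.3 kg, flat bar 260 mm long (its y) x 50 mm wide (its x) x 6 mm thick, origin at the centre of its underside. Its +x long side is the graduated working edge, that goes against the plate. A grip block stands on it along the other side: 16 mm wide (x), 60 mm long (y), its top 40 mm above the table. It starts in front of the plate's near edge, askew.
- working_edge (a point): middle of the straightedge's working edge (25 mm towards +x from its origin, 3 mm up)
- grip_block (a point): on the straightedge's grip block, 28 mm above the bar's underside; the block's centre line in plan lies 17 mm towards -x from the straightedge's origin
- gauge_rod: Loose gauge rod, about 0.2 kg. Its x axis runs along the rod towards the tip; origin on the rod's axis in the middle of the gripping place of the handle. Square handle 16 x 16 mm from x = -65 to 45 mm, collar disc of diameter 28 mm from x = 45 to 53 mm, round shaft of diameter 10 mm from 53 to 143 mm, its last 8 mm tapering to 6 mm. It balances about 15 mm ahead of the origin. It starts level in its rest, axis 45 mm above the table, tip pointing to about -y.
- rod_tip (a point): the tip end of the gauge rod, on its axis, 143 mm ahead of its origin
- collar_face (a point): centre of the collar's face towards the tip, 53 mm ahead of the rod's origin; it lies in the tube's mouth when the collar has stopped
- rod_rest: Fixed steel rest: base 190 x 60 x 8 mm, with two notched uprights, 36 mm wide and 49 mm high, under the handle's rear and the shaft (52 mm behind and 95 mm ahead of the rod's origin). Open upwards: the rod lifts straight up. Origin under the rod's origin, x along the rod towards the tip.
- hammer: bystander: hammer, 280 mm, wooden handle; leave it where it is
- screwdriver: bystander: screwdriver, 170 mm; leave it where it is
- wrench: bystander: steel wrench, 180 mm; leave it where it is
- bolt: bystander: bolt 50 mm tall standing on its head; leave it where it is
- cup: bystander: grey plastic cup, 72 mm wide, 85 mm tall; leave it where it is
Not all that is in view belongs to the job. Leave any red look-alike of the weldment alone.

How it is judged:
By the outcome, as a careful person would: the job done as asked, in the order asked, and still so for the second after the job is handed in, while the arm keeps its last pose, push and grip.
It also fails if it takes over 64 s, if anything falls off the work surface, if the arm or the gripper's body presses on something with over 40 N, if the wrist force passes 120 N, or if a joint passes its speed limit or range.

### The arm

A 6-joint arm with a two-finger parallel gripper is mounted at the origin on the work surface. World frame = base frame: x ahead of the robot, y to its left, z up, the work surface at z = 0. Lengths are in m, angles in rad, forces in N, time in s.
With the tool pointing down it reaches from about 0.35 to 0.975 m from the base axis. Payload 4.9 kg.
Tool frame: the origin (TCP) lies at the centre of the arm's flange, where the gripper is bolted on; the fingertips stand 173 mm ahead of it and the grasp point (between the pads) lies 155 mm ahead of it (ctrl.finger_overhang is the distance from the TCP to the fingertips, in m); z points along the fingers, y is the direction in which the jaws open and shut (so a half turn about z gives the same grasp; the last joint's range is limited). The gripper opens to 85 mm and grips with 20 to 120 N. Pads are 22 mm wide; open, the fingers measure 114 mm over their backs; the gripper's body (76 mm by 85 mm) begins 54 mm behind the grasp point. The pads swing forward as they close: fully open they stand 13 mm farther back than shut.
Start: joints at [1.205, 0.053, 1.613, -0, 1.476, -0.119], TCP at [0.153, 0.606, 0.405] pointing down, gripper open.
Joint ranges: [-3.01, 3.01], [-1.01, 2.22], [0.06, 2.58], [-1.02, 4.17], [0.09, 2.62], [-3.14, 3.14]. Speed limits (rad/s): [2.57, 2.57, 3.14, 3.14, 3.14, 3.14].

### API

Orientations are given as a rotation vector (axis times angle).
In Python, from station import ctrl, eyes, spotter gives the robot as it stands.
- The arm moves only by the shell command python3 -m crank 'ROWS' [FORCE]. ROWS is JSON, a list of rows, each a list of 7 numbers: the turn, a rotation vector about the tool's x, y, z in rad, then the shift along the tool's x, y, z in mm, then the closure, from -1 (fully open) to 1 (shut). A call has 1 to 8 rows; each row shifts and turns the pose as measured when the row begins, along the tool's axes as they then stand; what a row does not reach is not made up. A row lasts 1/12 s, in which the tool goes at most 41.7 mm and 7.16 degrees, less where a joint would pass 70% of its speed; a pose out of reach is approached as far as the arm can. A call is refused whole if a number of a shift passes 41.7 or a number of a turn 0.125, either way. A call with a gripper value outside its range is refused whole. The fingers move at their own pace and stop on an object; FORCE is the grip in N (left out, the last holds). Time passes only in rows, so rows that do not move let the fingers close. It gives the time, the measured TCP pose, the force and the opening at its end, in the units of the state.
- ctrl.get_obs(): the state, without advancing time (a new reading comes with each control period).
- eyes.get_image(name): name is "side" or "top"; returns a dict with "image" (384x512x3 uint8, red, green, blue), "vertical_fov" (degrees; the focal length in pixels is half the picture's height over the tangent of half this angle, whatever the lens; pixels are square), "cx", "cy" (the principal point, pixels), "dist" ([k1, k2, p1, p2, k3] as OpenCV has them; the pictures are not rectified), "rvec" (rotation vector, rad) and "tvec" (3), from world to camera coordinates, as OpenCV has them. Camera axes: x right, y down, z forward; pixel columns grow to the right and rows downward; lengths in m; the calibration is good to about 2 mm. A picture is of the moment at which its call begins. There is no depth.
- ctrl.finish_job(): hands the job in, once; it reports no verdict.
Trained networks look in a picture, given as the dict that the camera call returned (one of the last four; its "shot" number tells which), for a name from the list of things; names that differ only in an ending like _2 or _b are one class to them, and where a whole thing is asked for, a point or a joint stands for the part that bears it (a point fixed in the world has none). Each returns a list of dicts, best first, with "confidence" (0 to 1); they miss things now and then, are a little off and sometimes report something else, mostly with a low value. They report only what shows in the picture. A call takes as long as a camera call. They do not tell look-alikes from the thing itself.
- spotter.look_for(query, picture): "centre" ([x, y, z] in m, in world coordinates, good to about 4 mm: the middle of the surface that is visible of it).
- spotter.outline_of(query, picture): "region" (384x512 bool, what is visible of it).
- spotter.mark_of(query, picture): "centre" ([x, y, z] in m, in world coordinates, good to about 4 mm: a listed point, or the origin of a listed thing).
The state is a dict: "t": time; "q": joint angles; "dq": joint speeds; "effort": joint torques, N m; "tool_pos": TCP position; "tool_rot": TCP orientation; "contact_force": force on the tool from outside, world axes, zero at the start; "wrist_torque": the same for the moment, N m; "opening": finger opening in m.
Only numpy, scipy, OpenCV 4.12 (cv2) and the standard library are available. Lean on these libraries where they do the work, as an engineer would, in place of code of your own. Each camera call takes 0.05 s, during which the arm holds its last target.

## Working session

There is one attempt and no reset: what is moved stays moved. The work goes in short steps, Python scripts to look and compute and a shell command to move; the robot and the scene stay as the last step left them, time stands still between calls to the robot, and variables do not carry over. Pictures are saved under pics/ and viewed, and the job is handed in when it is done.

```bash
ls; mkdir -p pics; python3 - <<'E'
from station import ctrl, eyes, spotter
import cv2,json
print(ctrl.get_obs())
for n in("side","top"):
    p=eyes.get_image(n)
    cv2.imwrite(f"pics/{n}0.png",p["image"][:,:,::-1])
    print({k:v for k,v in p.items() if k!="image"})
    for q in["weldment","guide_tube","straightedge","gauge_rod","rod_rest","grip_block","rod_tip","plate_edge","working_edge","collar_face","hammer","screwdriver","wrench","bolt","cup"]:
        print(n,q,[( [round(float(x),3) for x in d["centre"]],round(d["confidence"],2)) for d in spotter.mark_of(q,p)])
E
```

```text
pics
{'t': 0.0, 'q': array([ 1.20502354e+00,  5.33889065e-02,  1.61427338e+00,  2.56978562e-06,
        1.47598366e+00, -1.18984543e-01]), 'dq': array([-0.0007092 , -0.00156267, -0.00117278,  0.00181342,  0.00043625,
        0.00014455]), 'effort': array([-4.30780165e-04, -3.93665814e+01, -3.70183575e+01, -2.80497972e-05,
        6.93685783e-03, -1.04534612e-05]), 'tool_pos': array([0.15257937, 0.60582521, 0.40345509]), 'tool_rot': array([-0.38661031, -3.11721274,  0.00312957]), 'contact_force': array([-0.26354084, -0.3413889 , -0.04451872]), 'wrist_torque': array([0.01974232, 0.05567478, 0.04709469]), 'opening': 0.08573522379087237}
{'vertical_fov': 54.92851742931483, 'cx': 252.7960742037812, 'cy': 186.12503848748906, 'dist': array([-0.00893208,  0.        ,  0.        ,  0.        ,  0.        ]), 'rvec': array([ 2.2853378 , -0.77036858,  0.32414626]), 'tvec': array([-0.39425595,  0.23416598,  1.08401538]), 'shot': 1}
side weldment [([0.246, -0.225, -0.0], 0.74), ([0.611, -0.084, 0.0], 0.66), ([0.467, -0.1, 0.0], 0.18)]
side guide_tube [([0.279, -0.198, 0.104], 0.72), ([0.633, -0.0
[... 1503 characters left out ...]
102, 0.029], 0.31)]
top rod_rest [([0.622, 0.212, 0.004], 0.68)]
top grip_block [([0.448, -0.103, 0.029], 0.7), ([0.61, -0.345, -0.002], 0.18)]
top rod_tip [([0.638, 0.069, 0.045], 0.58)]
top plate_edge [([0.172, -0.212, 0.0], 0.83), ([0.537, -0.088, 0.003], 0.58)]
top working_edge [([0.489, -0.09, 0.003], 0.79)]
top collar_face [([0.624, 0.16, 0.046], 0.61), ([0.61, -0.087, 0.0], 0.38)]
top hammer [([0.517, -0.439, -0.003], 0.65)]
top screwdriver [([0.371, 0.296, -0.004], 0.77)]
top wrench [([0.605, -0.346, 0.0], 0.74), ([0.639, 0.072, 0.045], 0.72)]
top bolt [([0.703, 0.054, 0.002], 0.64)]
top cup [([0.445, -0.102, 0.028], 0.74), ([0.455, 0.42, 0.003], 0.7), ([0.632, -0.047, 0.103], 0.17)]
```

View pics/side0.png

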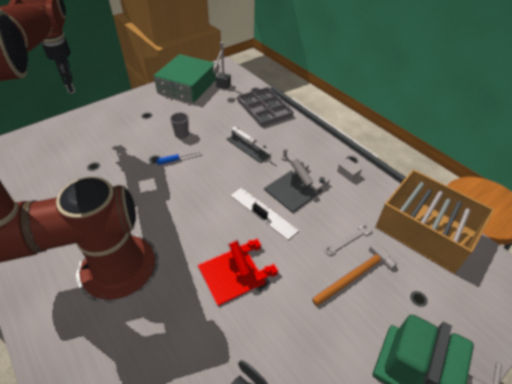

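View pics/top0.png

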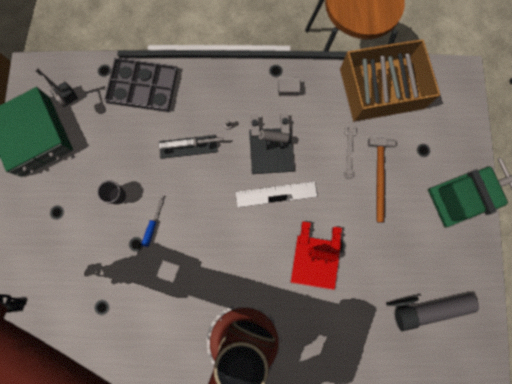

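The choices are the dark weldment at top (272,150) / side (293,188), and the red look-alike at top (317,262) / side (237,272), which I reject. The white straightedge is at top (276,195) and the rod in its rest at top (192,146). I'll check them in close crops.

```bash
cat > h.py <<'E'
from station import ctrl, eyes, spotter
import cv2,numpy as np
from scipy.spatial.transform import Rotation as R
def K(p):
    f=p["image"].shape[0]/2/np.tan(np.radians(p["vertical_fov"])/2)
    return np.array([[f,0,p["cx"]],[0,f,p["cy"]],[0,0,1.]])
def proj(p,X): return cv2.projectPoints(np.asarray(X,float).reshape(-1,3),p["rvec"],p["tvec"],K(p),p["dist"])[0][:,0]
def ray(p,uv,z):
    n=cv2.undistortPoints(np.array(uv,float).reshape(-1,1,2),K(p),p["dist"])[:,0]
    Rm=cv2.Rodrigues(p["rvec"])[0]; c=-Rm.T@p["tvec"]
    d=np.c_[n,np.ones(len(n))]@Rm
    return c+d*((z-c[2])/d[:,2])[:,None]
def crop(p,x0,y0,w,h,s,name,lines=[]):
    im=cv2.resize(p["image"][y0:y0+h,x0:x0+w,::-1].copy(),None,fx=s,fy=s,interpolation=cv2.INTER_CUBIC)
    for pts,c in lines:
        q=((proj(p,pts)-[x0,y0]+.5)*s).astype(np.int32)
        cv2.polylines(im,[q],False,c,1,cv2.LINE_AA)
    cv2.imwrite("pics/"+name,im)
E
python3 - <<'E'
from h import *
import pickle
d={}
for n,b in(("side",(215,110,130,140)),("top",(150,100,180,120))):
    p=eyes.get_image(n); d[n]=p
    crop(p,*b,4.4,f"c_{n}.png")
pickle.dump(d,open("p0.pkl","wb"))
E
```

```text
(no output)
```

View pics/c_side.png

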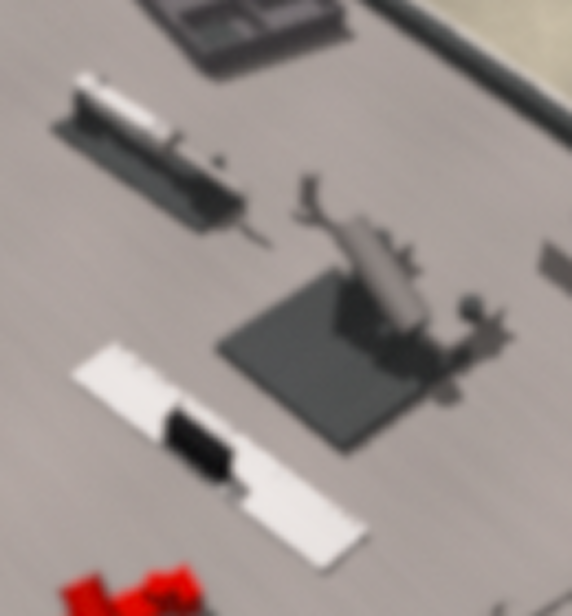

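View pics/c_top.png

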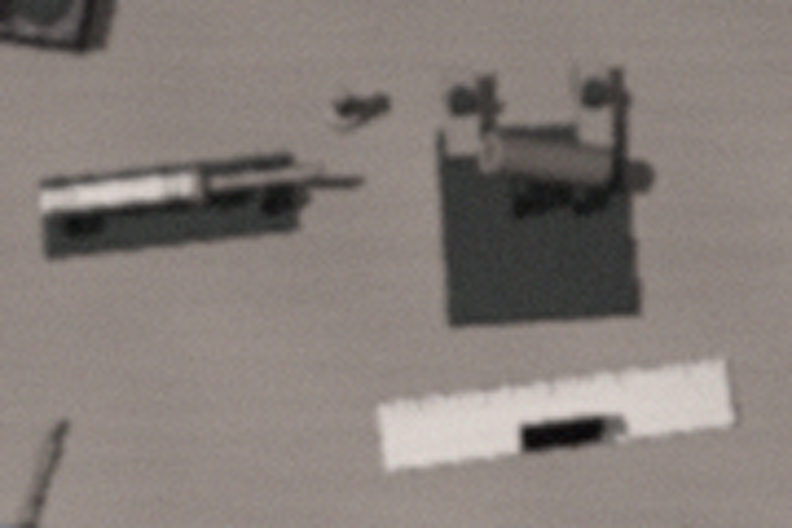

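```bash
cat > fit.py <<'E'
from h import *
from scipy.optimize import least_squares
def T2(s,X):
    c,sn=np.cos(s[2]),np.sin(s[2]); X=np.asarray(X,float)
    return np.c_[s[0]+c*X[:,0]-sn*X[:,1], s[1]+sn*X[:,0]+c*X[:,1], X[:,2]]
def fit(ps,obs,s0):
    f=lambda s:np.concatenate([(proj(p,T2(s,X))-uv).ravel() for p,X,uv in obs])
    r=least_squares(f,s0,loss="soft_l1"); return r.x,r.fun
E
cat > a.py <<'E'
from fit import *
import pickle
d=pickle.load(open("p0.pkl","rb")); O={"side":(215,110),"top":(150,100)}
cv=lambda n,a:np.array(a,float)/4.4-.5+O[n]
se=[[.025,.13,.006],[.025,-.13,.006],[-.025,-.13,.006],[-.025,.13,.006]]
wl=[[-.075,.07,.012],[-.075,-.07,.012]]
S={}
for nm,m,o,s0 in (("se",se,{"side":[(113,343),(368,532),(325,570),(72,375)],"top":[(378,405),(727,358),(735,425),(387,470)]},[.466,-.1,.15]),
 ("we",wl,{"side":[(217,347),(345,442)],"top":[(450,318),(639,309)]},[.61,-.085,.1])):
    for v in (["side"],["top"],["side","top"]):
        s,r=fit(None,[(d[n],m,cv(n,o[n])) for n in v],s0); print(nm,v,s.round(4),np.abs(r).max().round(2))
    S[nm]=s
rod=[.620,.214,-1.47]; S["rod"]=rod
pickle.dump(S,open("S.pkl","wb"))
def box(x0,x1,y0,y1,z): return [[x0,y0,z],[x1,y0,z],[x1,y1,z],[x0,y1,z],[x0,y0,z]]
L=[(T2(S["se"],box(-.025,.025,-.13,.13,.006)),(0,0,255)),(T2(S["se"],box(-.025,-.009,-.03,.03,.04)),(0,255,0)),
(T2(S["we"],box(-.075,.075,-.07,.07,.012)),(0,0,255)),
(T2(S["rod"],box(-.065,.045,-.008,.008,.053)),(0,0,255)),(T2(S["rod"],box(.053,.143,-.005,.005,.045)),(0,255,0)),
(T2(S["rod"],box(-.095+.02,.095+.02,-.03,.03,.008)),(255,0,0))]
a=np.array([0,np.cos(np.pi/6),.5]);b=np.array([0.025,.035,.105]);x=np.array([1,0,0])*.015
L.append((T2(S["we"],[b+x,b-x,b-x-.095*a,b+x-.095*a,b+x]),(0,255,0)))
for n,bb in(("side",(215,110,130,140)),("top",(150,100,180,120))): crop(d[n],*bb,4.4,f"o_{n}.png",L)
E
python3 a.py
```

```text
se ['side'] [ 0.4642 -0.0989  0.1423] 0.76
se ['top'] [ 0.4668 -0.1009  0.1387] 0.31
se ['side', 'top'] [ 0.4656 -0.1     0.139 ] 1.37
we ['side'] [ 0.6117 -0.0805  0.1072] 0.58
we ['top'] [ 0.6164 -0.087   0.0562] 0.07
we ['side', 'top'] [ 0.6141 -0.084   0.0796] 1.13
```

View pics/o_side.png

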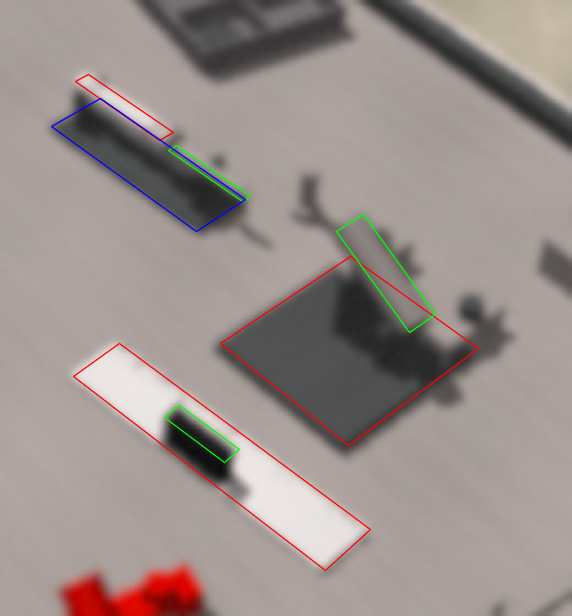

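View pics/o_top.png

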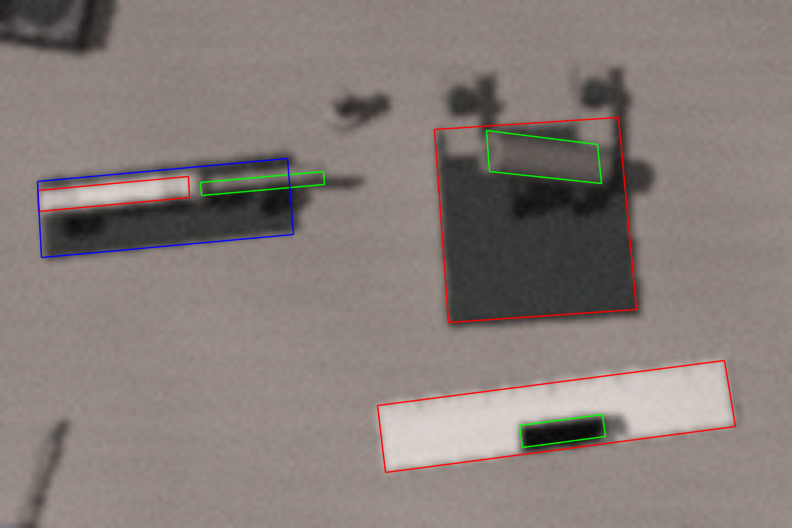

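```bash
cat > edge.py <<'E'
from fit import *
from scipy.ndimage import map_coordinates, gaussian_filter
def resid(p,g,A,B,s,n=25,rng=3.0,lo=.08,hi=.92,tr=T2):
    t=np.linspace(lo,hi,n)[:,None]; X=np.asarray(A)*(1-t)+np.asarray(B)*t
    uv=proj(p,tr(s,X)); d=uv[-1]-uv[0]; d/=np.linalg.norm(d); nn=np.array([-d[1],d[0]])
    o=np.arange(-rng,rng+.01,.1)
    P=uv[:,None]+o[None,:,None]*nn
    v=map_coordinates(g,[P[...,1],P[...,0]],order=3)
    gr=np.abs(np.gradient(v,axis=1)); i=gr.argmax(1)
    w=(gr.max(1)>.15*1)&(i>0)&(i<len(o)-1)
    return uv,nn,o[i],w
def icp(imgs,edges,s,tr=T2,it=12,rng=3.0,bias=None):
    """edges: list of (view,A,B[,lo,hi])"""
    s=np.array(s,float)
    for k in range(it):
        tg=[]
        for e in edges:
            p,g=imgs[e[0]]
            lo,hi=(e[3],e[4]) if len(e)>3 else (.08,.92)
            uv,nn,o,w=resid(p,g,e[1],e[2],s,rng=rng,lo=lo,hi=hi,tr=tr)
            t=np.linspace(lo,hi,25)[:,None]; X=np.asarray(e[1])*(1-t)+np.asarray(e[2])*t
            tg.append((p,X[w],(uv+o[:,None]*nn)[w],nn))
        f=lambda q:np.concatenate([(proj(p,tr(q,X))-y)@nn for p,X,y,nn in tg if len(X)])
        r=least_squares(f,s,loss="soft_l1",f_scale=.3); s=r.x
    return s,np.sqrt(np.median(r.fun**2)),[ (len(x[1]),round(float(np.median((proj(x[0],tr(s,x[1]))-x[2])@x[3])),2)) if len(x[1]) else 0 for x in tg]
def prep(p): return (p,gaussian_filter(cv2.cvtColor(p["image"],cv2.COLOR_RGB2GRAY).astype(float),.6))
def rect(v,x0,x1,y0,y1,z,which="nfLR"):
    E={"n":([x0,y1,z],[x0,y0,z]),"f":([x1,y1,z],[x1,y0,z]),"L":([x0,y1,z],[x1,y1,z]),"R":([x0,y0,z],[x1,y0,z])}
    return [(v,*E[c]) for c in which]
E
cat > b.py <<'E'
from edge import *
import pickle
d=pickle.load(open("p0.pkl","rb")); S=pickle.load(open("S.pkl","rb"))
I={n:prep(p) for n,p in d.items()}
for v in (["side"],["top"],["side","top"]):
    e=sum([rect(n,-.025,.025,-.13,.13,.006,"nfLR") for n in v],[])
    print("se",v,*icp(I,e,S["se"]))
a=np.array([0,np.cos(np.pi/6),.5]);b=np.array([0.025,.035,.105])
def plate(n):
    z0=.012
    E=[(n,[-.075,.07,z0 if n=="top" else 0.],[-.075,-.07,z0 if n=="top" else 0.],.08,.92)]
    E.append((n,[-.075,.07,z0],[.075,.07,z0],.05,.7 if n=="top" else .7))
    if n=="top": E.append((n,[-.075,-.07,z0],[.075,-.07,z0],.05,.35))
    else: E.append((n,[-.075,-.07,0],[.075,-.07,0],.05,.4))
    return E
def tube(n):
    c=-cv2.Rodrigues(d[n]["rvec"])[0].T@d[n]["tvec"]; yaw=.08
    cl=np.array([[np.cos(yaw),np.sin(yaw)],[-np.sin(yaw),np.cos(yaw)]])@(c[:2]-[.614,-.084]); c=np.array([*cl,c[2]])-b
    s=np.cross(a,c); s/=np.linalg.norm(s)
    return [(n,b+k*.015*s,b-.095*a+k*.015*s,.1,.9) for k in(1,-1)]
for v in (["side"],["top"],["side","top"]):
    print("plate",v,*icp(I,sum([plate(n) for n in v],[]),S["we"],rng=2.5))
    print("both",v,*icp(I,sum([plate(n)+tube(n) for n in v],[]),S["we"],rng=2.5))
    print("tube",v,*icp(I,sum([tube(n) for n in v],[]),S["we"],rng=2.5))
E
python3 b.py
```

```text
se ['side'] [ 0.4648905  -0.09744877  0.13862385] 0.1998626430318561 [(23, -0.0), (18, -0.09), (25, 0.3), (25, -0.2)]
se ['top'] [ 0.46669718 -0.09979612  0.14064514] 0.136350735232258 [(25, 0.14), (25, -0.18), (25, -0.1), (25, 0.1)]
se ['side', 'top'] [ 0.46598478 -0.09883506  0.13880954] 0.2995520669416049 [(22, -0.3), (18, -0.3), (25, 0.6), (25, 0.2), (25, 0.3), (25, 0.0), (25, -0.4), (25, -0.2)]
plate ['side'] [ 0.61170386 -0.08416903  0.08354458] 0.19973342066354932 [(25, 0.0), (25, 0.4), (25, -0.3)]
both ['side'] [ 0.61191779 -0.08437994  0.07916026] 0.29851804447770064 [(25, 0.0), (25, 0.4), (25, -0.3), (19, -0.1), (25, 0.0)]Traceback (most recent call last):
  File "b.py", line 24, in <module>
    print("tube",v,*icp(I,sum([tube(n) for n in v],[]),S["we"],rng=2.5))
                    ~~~^^^^^^^^^^^^^^^^^^^^^^^^^^^^^^^^^^^^^^^^^^^^^^^^
  File "edge.py", line 24, in icp
    r=least_squares(f,s,loss="soft_l1",f_scale=.3); s=r.x
    return func(*args, **kwargs)
    vector_fun = VectorFunction(
        fun_wrapped,
    ...<6 lines>...
        workers=workers
    )
    self._update_fun()
    ~~~~~~~~~~~~~~~~^^
    self.f = self.fun_wrapped(xp_copy(self.x))
             ~~~~~~~~~~~~~~~~^^^^^^^^^^^^^^^^^
    return np.atleast_1d(self.fun(x))
                         ~~~~~~~~^^^
    return self.f(x, *self.args, **self.kwargs)
           ~~~~~~^^^^^^^^^^^^^^^^^^^^^^^^^^^^^^
  File "edge.py", line 23, in <lambda>
    f=lambda q:np.concatenate([(proj(p,tr(q,X))-y)@nn for p,X,y,nn in tg if len(X)])
               ~~~~~~~~~~~~~~^^^^^^^^^^^^^^^^^^^^^^^^^^^^^^^^^^^^^^^^^^^^^^^^^^^^^^^
ValueError: need at least one array to concatenate
```

```bash
sed -i '/print("tube"/d' b.py; cat >> b.py <<'E'
for v in (["side"],["top"],["side","top"]):
    e=[]
    for n in v:
        e+=rect(n,-.065,.045,-.008,.008,.053,"n"+("LR" if n=="top" else "R" ))
        if n=="side": e+=rect(n,-.065,.045,-.008,.008,.053,"L")
    print("rod",v,*icp(I,e,S["rod"],rng=2.5))
    e=sum([rect(n,-.075,.115,-.03,.03,.008,"nR" if n=="top" else "nR") for n in v],[])
    print("rest",v,*icp(I,e,S["rod"],rng=2.5))
E
python3 b.py | tail -n +4
```

```text
plate ['side'] [ 0.61170386 -0.08416903  0.08354458] 0.19973342066354932 [(25, 0.0), (25, 0.4), (25, -0.3)]
both ['side'] [ 0.61191779 -0.08437994  0.07916026] 0.29851804447770064 [(25, 0.0), (25, 0.4), (25, -0.3), (19, -0.1), (25, 0.0)]
plate ['top'] [ 0.61004796 -0.08612399  0.09006985] 0.3091989419137683 [(25, -0.0), (25, 0.5), (25, -0.4)]
both ['top'] [ 0.61386157 -0.08646865  0.08263658] 0.6990360263505315 [(25, -1.09), (25, 0.61), (25, -0.3), (18, 1.46), (25, 0.21)]
plate ['side', 'top'] [ 0.61074398 -0.08507063  0.08449912] 0.30088421281671096 [(25, 0.3), (25, 0.59), (25, -0.01), (25, -0.3), (25, 0.19), (25, -0.81)]
both ['side', 'top'] [ 0.61245264 -0.08526252  0.07959529] 0.5056223015145908 [(25, -0.2), (25, 0.7), (25, 0.0), (20, 0.14), (25, -0.1), (25, -0.7), (25, 0.21), (25, -0.79), (15, 1.69), (25, 1.0)]
rod ['side'] [ 0.61756606  0.21783904 -1.42414994] 0.09764881934770227 [(5, 0.0), (25, -0.0), 0]
rest ['side'] [ 0.61501149  0.21403153 -1.44815572] 0.09784993909383939 [(18, -0.0), (25, 0.0)]
rod ['top'] [ 0.62094364  0.21252901 -1.44988396] 0.1988354626299196 [(25, -0.09), (25, 0.2), (25, -0.2)]
rest ['top'] [ 0.62002024  0.21137102 -1.44852035] 0.12826086890840288 [(25, 0.02), (25, 0.01)]
rod ['side', 'top'] [ 0.62049759  0.21242182 -1.44497387] 0.3879124079833535 [(25, 2.01), (25, -0.5), (1, -0.11), (25, -0.09), (25, 0.39), (25, -0.08)]
rest ['side', 'top'] [ 0.61895411  0.21165018 -1.45069999] 0.40193457202329014 [(16, -0.45), (25, -0.7), (25, 0.2), (25, 0.3)]
```

```bash
cat > plan.py <<'E'
from h import *
np.set_printoptions(suppress=True,precision=4)
def target(g,ydir,zdir=(0,0,-1),near=None):
    z=np.array(zdir,float);z/=np.linalg.norm(z);y=np.array(ydir,float);y-=z*(y@z);y/=np.linalg.norm(y)
    c=[R.from_matrix(np.c_[np.cross(s*y,z),s*y,z]) for s in(1,-1)]
    if near is not None: c.sort(key=lambda r:(near.inv()*r).magnitude())
    return c[0],np.array(g,float)-.155*z
def delta(pos,rot,tp,tr):
    "total turn (tool rotvec) and shift (tool axes, mm)"
    return (rot.inv()*tr).as_rotvec(), rot.inv().apply(tp-pos)*1000
def now():
    o=ctrl.get_obs(); return o,o["tool_pos"],R.from_rotvec(o["tool_rot"])
def show():
    o,p,r=now(); M=r.as_matrix(); g=p+.155*M[:,2]
    print("t",round(o["t"],2),"tcp",p,"grasp",g,"x",M[:,0],"y",M[:,1],"z",M[:,2],"\nF",o["contact_force"],"T",o["wrist_torque"],"open",o["opening"],"q",o["q"])
def rows(g,ydir,zdir=(0,0,-1),n=None):
    o,p,r=now(); tr,tp=target(g,ydir,zdir,r)
    rv=(r.inv()*tr).as_rotvec(); d=np.linalg.norm(tp-p)*1000
    N=n or int(max(np.ceil(np.linalg.norm(rv)/.11),np.ceil(d/36),1))
    print("N",N,"turn",rv,"shift",r.inv().apply(tp-p)*1000)
    for k in range(N):
        rk=r*R.from_rotvec(rv*k/N); print((rv/N).round(4).tolist(),rk.inv().apply((tp-p)/N*1000).round(1).tolist())
E
python3 - <<'E'
from plan import *
show()
yaw=.139; se=np.array([.4657,-.099]); ux=np.array([np.cos(yaw),np.sin(yaw)])
b=se-.017*ux; print(b)
rows([b[0],b[1],.14],[*ux,0])
E
```

```text
t 1.7 tcp [0.1527 0.6061 0.4047] grasp [0.1527 0.6061 0.2497] x [-0.9697  0.2443 -0.    ] y [0.2443 0.9697 0.    ] z [ 0.  0. -1.] 
F [ 0.3103 -0.2719  0.7071] T [0.0301 0.0097 0.0411] open 0.08546365381038364 q [ 1.205   0.0527  1.6129 -0.      1.476  -0.119 ]
[ 0.4489 -0.1014]
N 22 turn [ 0.    -0.     1.185] shift [-460.0151 -613.6307  109.7035]
[0.0, -0.0, 0.0539] [-20.9, -27.9, 5.0]
[0.0, -0.0, 0.0539] [-22.4, -26.7, 5.0]
[0.0, -0.0, 0.0539] [-23.8, -25.5, 5.0]
[0.0, -0.0, 0.0539] [-25.1, -24.2, 5.0]
[0.0, -0.0, 0.0539] [-26.4, -22.8, 5.0]
[0.0, -0.0, 0.0539] [-27.6, -21.3, 5.0]
[0.0, -0.0, 0.0539] [-28.7, -19.8, 5.0]
[0.0, -0.0, 0.0539] [-29.7, -18.2, 5.0]
[0.0, -0.0, 0.0539] [-30.6, -16.6, 5.0]
[0.0, -0.0, 0.0539] [-31.5, -14.9, 5.0]
[0.0, -0.0, 0.0539] [-32.3, -13.2, 5.0]
[0.0, -0.0, 0.0539] [-32.9, -11.5, 5.0]
[0.0, -0.0, 0.0539] [-33.5, -9.7, 5.0]
[0.0, -0.0, 0.0539] [-34.0, -7.9, 5.0]
[0.0, -0.0, 0.0539] [-34.3, -6.0, 5.0]
[0.0, -0.0, 0.0539] [-34.6, -4.2, 5.0]
[0.0, -0.0, 0.0539] [-34.8, -2.3, 5.0]
[0.0, -0.0, 0.0539] [-34.9, -0.4, 5.0]
[0.0, -0.0, 0.0539] [-34.8, 1.5, 5.0]
[0.0, -0.0, 0.0539] [-34.7, 3.3, 5.0]
[0.0, -0.0, 0.0539] [-34.5, 5.2, 5.0]
[0.0, -0.0, 0.0539] [-34.1, 7.1, 5.0]
```

```bash
python3 -m crank '[[0,0,0.054,-20.9,-27.9,0,-1],[0,0,0.054,-22.4,-26.7,0,-1],[0,0,0.054,-23.8,-25.5,0,-1],[0,0,0.054,-25.1,-24.2,0,-1],[0,0,0.054,-26.4,-22.8,0,-1],[0,0,0.054,-27.6,-21.3,0,-1],[0,0,0.054,-28.7,-19.8,0,-1],[0,0,0.054,-29.7,-18.2,0,-1]]' 60
python3 - <<'E'
from plan import *
show()
rows([.4489,-.1014,.14],[np.cos(.139),np.sin(.139),0])
E
```

```text
t: 2.37
tool_pos: [0.2597, 0.3428, 0.4029]
tool_rot: [-1.059, -2.958, -0.001]
contact_force: [0.9, -0.9, 0.7]
opening: 0.0855
t 2.37 tcp [0.2597 0.3428 0.4029] grasp [0.2597 0.3429 0.2479] x [-0.7727  0.6347  0.0003] y [0.6347 0.7727 0.0004] z [-0.      0.0005 -1.    ] 
F [ 0.8592 -0.8501  0.7282] T [-0.026  -0.0055 -0.0179] open 0.08554814708301167 q [ 0.749  -0.4441  2.045   0.0004  1.5403 -0.1341]
N 14 turn [ 0.0002 -0.0005  0.7441] shift [-428.2027 -223.1621  107.6629]
[0.0, -0.0, 0.0532] [-30.6, -15.9, 7.7]
[0.0, -0.0, 0.0532] [-31.4, -14.3, 7.7]
[0.0, -0.0, 0.0532] [-32.1, -12.6, 7.7]
[0.0, -0.0, 0.0532] [-32.7, -10.9, 7.7]
[0.0, -0.0, 0.0532] [-33.3, -9.1, 7.7]
[0.0, -0.0, 0.0532] [-33.7, -7.3, 7.7]
[0.0, -0.0, 0.0532] [-34.0, -5.5, 7.7]
[0.0, -0.0, 0.0532] [-34.3, -3.7, 7.7]
[0.0, -0.0, 0.0532] [-34.4, -1.9, 7.7]
[0.0, -0.0, 0.0532] [-34.5, -0.1, 7.7]
[0.0, -0.0, 0.0532] [-34.4, 1.8, 7.7]
[0.0, -0.0, 0.0532] [-34.3, 3.6, 7.7]
[0.0, -0.0, 0.0532] [-34.1, 5.4, 7.7]
[0.0, -0.0, 0.0532] [-33.7, 7.2, 7.7]
```

```bash
python3 -m crank '[[0,0,0.054,-30.6,-15.9,0,-1],[0,0,0.054,-31.4,-14.3,0,-1],[0,0,0.054,-32.1,-12.6,5,-1],[0,0,0.054,-32.7,-10.9,8,-1],[0,0,0.054,-33.3,-9.1,8,-1],[0,0,0.054,-33.7,-7.3,8,-1],[0,0,0.054,-34,-5.5,8,-1],[0,0,0.054,-34.3,-3.7,8,-1]]'
python3 - <<'E'
from plan import *
rows([.4489,-.1014,.12],[np.cos(.139),np.sin(.139),0])
E
```

```text
t: 3.03
tool_pos: [0.3665, 0.0754, 0.3612]
tool_rot: [1.687, 2.638, 0.02]
contact_force: [0.5, -0.2, 0.4]
opening: 0.0854
N 6 turn [ 0.0166 -0.0006  0.2939] shift [-194.8749   -0.8032   86.503 ]
[0.0028, -0.0001, 0.049] [-32.5, -0.1, 14.4]
[0.0028, -0.0001, 0.049] [-32.4, 1.5, 14.4]
[0.0028, -0.0001, 0.049] [-32.3, 3.1, 14.4]
[0.0028, -0.0001, 0.049] [-32.1, 4.7, 14.4]
[0.0028, -0.0001, 0.049] [-31.9, 6.4, 14.4]
[0.0028, -0.0001, 0.049] [-31.5, 7.9, 14.4]
```

```bash
python3 -m crank '[[0.003,0,0.05,-33,0,14,-1],[0.003,0,0.05,-33,1.5,14,-1],[0.003,0,0.05,-33,3,14,-1],[0.003,0,0.05,-32,5,14,-1],[0.003,0,0.05,-32,6.5,14,-1],[0.003,0,0.05,-32,8,14,-1],[0,0,0,0,0,0,-1]]'
python3 - <<'E'
from plan import *
import pickle
show()
rows([.4489,-.1014,.03],[np.cos(.139),np.sin(.139),0])
d={}
for n,b in(("side",(180,80,170,150)),("top",(190,120,180,130))):
    p=eyes.get_image(n); d[n]=p; o,tp,r=now(); M=r.as_matrix()
    g=tp+.155*M[:,2]; ft=tp+.173*M[:,2]-.013*M[:,2]
    L=[([tp,ft],(0,0,255)),([ft-.0425*M[:,1],ft+.0425*M[:,1]],(0,255,0)),([g*[1,1,0]+[-.02,0,.04],g*[1,1,0]+[.02,0,.04]],(255,0,0))]
    crop(p,*b,4.4,f"g1_{n}.png",L)
pickle.dump(d,open("p1.pkl","wb"))
E
```

```text
t: 3.62
tool_pos: [0.451, -0.1196, 0.2761]
tool_rot: [2.096, 2.332, 0.006]
contact_force: [-1.0, 0.3, -0.3]
opening: 0.0854
t 3.62 tcp [ 0.451  -0.1196  0.2761] grasp [ 0.4521 -0.1199  0.1211] x [-0.1063  0.9943 -0.0025] y [0.9943 0.1063 0.007 ] z [ 0.0072 -0.0017 -1.    ] 
F [-0.9587  0.2862 -0.3406] T [-0.017  -0.0341  0.0092] open 0.08537840916469965 q [-0.4193 -0.2236  2.0943  0.0014  1.2636 -0.5263]
N 3 turn [ 0.007   0.0026 -0.0325] shift [18.5766 -0.7751 91.0415]
[0.0023, 0.0009, -0.0108] [6.2, -0.3, 30.3]
[0.0023, 0.0009, -0.0108] [6.2, -0.1, 30.4]
[0.0023, 0.0009, -0.0108] [6.1, 0.0, 30.4]
```

View pics/g1_side.png

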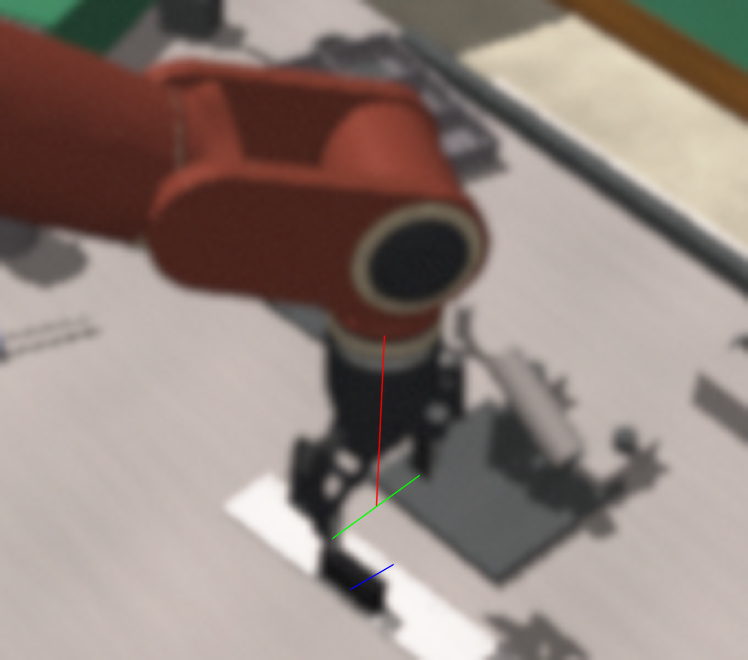

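View pics/g1_top.png

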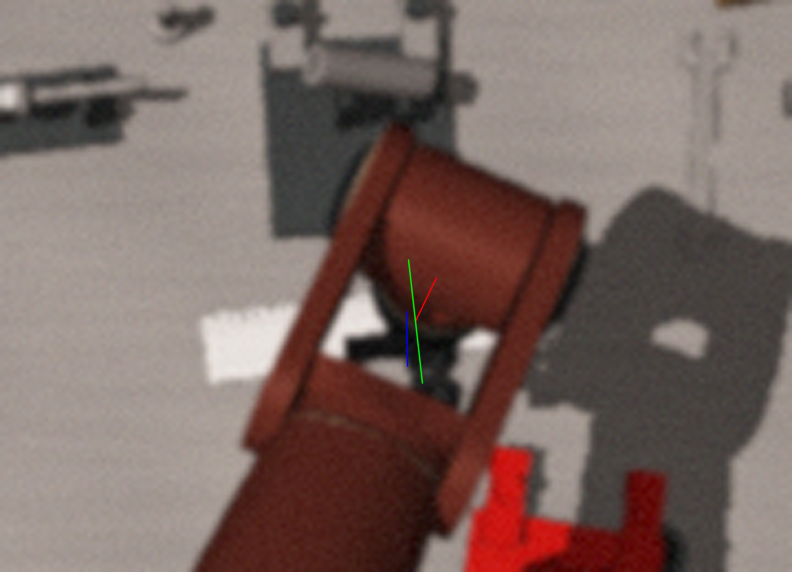

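The side crop shows the fingertips at (327,535) and (423,475), which matches my FK overlay to about 1.5 px (2 mm). The tool is still 18 mm short of the block. I'll correct that and descend.

```bash
python3 -m crank '[[0.003,0.001,-0.011,9,0,10,-1],[0.003,0.001,-0.011,9,0,20,-1],[0,0,-0.011,1,0,20,-1],[0,0,0,0,0,15,-1],[0,0,0,0,0,0,-1]]'
python3 - <<'E'
from plan import *
show()
rows([.4489,-.1014,.03],[np.cos(.139),np.sin(.139),0])
E
```

```text
t: 4.13
tool_pos: [0.4483, -0.0913, 0.2141]
tool_rot: [2.037, 2.379, 0.011]
contact_force: [-0.9, -0.2, -1.0]
opening: 0.0852
t 4.13 tcp [ 0.4483 -0.0913  0.2141] grasp [ 0.4501 -0.0914  0.0591] x [-0.1536  0.9881 -0.0026] y [0.9881 0.1537 0.0116] z [ 0.0118 -0.0008 -0.9999] 
F [-0.8739 -0.158  -0.9921] T [0.0025 0.0473 0.0222] open 0.08519305204031935 q [-0.3646 -0.1547  2.1514  0.0038  1.1336 -0.5204]
N 1 turn [0.0116 0.0025 0.0153] shift [-10.0161  -1.2945  29.12  ]
[0.0116, 0.0025, 0.0153] [-10.0, -1.3, 29.1]
```

```bash
python3 -m crank '[[0.01,0.002,0.012,-9,-1,8,-1],[0,0,0,0,0,0,-1],[0,0,0,0,0,0,-1]]'
python3 - <<'E'
from plan import *
show()
rows([.4489,-.1014,.028],[np.cos(.139),np.sin(.139),0])
E
```

```text
t: 4.38
tool_pos: [0.4486, -0.0979, 0.207]
tool_rot: [2.051, 2.377, 0.002]
contact_force: [0.6, 0.0, -0.2]
opening: 0.0856
t 4.38 tcp [ 0.4486 -0.0979  0.207 ] grasp [ 0.449 -0.098  0.052] x [-0.1465  0.9892 -0.0012] y [0.9892 0.1465 0.0027] z [ 0.0028 -0.0008 -1.    ] 
F [ 0.6332  0.0118 -0.2101] T [-0.015  -0.0513 -0.0053] open 0.08559978254936364 q [-0.3773 -0.1354  2.1483  0.0004  1.1258 -0.5245]
N 1 turn [0.0027 0.0011 0.0081] shift [-3.5021 -0.2426 23.9654]
[0.0027, 0.0011, 0.0081] [-3.5, -0.2, 24.0]
```

```bash
python3 -m crank '[[0.003,0.001,0.008,-3.5,0,12,-1],[0,0,0,0,0,9,-1],[0,0,0,0,0,0,-1]]'
python3 - <<'E'
from plan import *
show()
rows([.4489,-.1014,.028],[np.cos(.139),np.sin(.139),0])
p=eyes.get_image("side"); crop(p,200,130,130,110,6,"g2.png")
E
```

```text
t: 4.63
tool_pos: [0.4503, -0.102, 0.187]
tool_rot: [2.059, 2.366, 0.002]
contact_force: [0.5, -0.1, -0.3]
opening: 0.0857
t 4.63 tcp [ 0.4503 -0.102   0.187 ] grasp [ 0.4511 -0.1024  0.032 ] x [-0.138   0.9904 -0.003 ] y [0.9904 0.138  0.0045] z [ 0.0049 -0.0023 -1.    ] 
F [ 0.4673 -0.0951 -0.3141] T [ 0.0336 -0.0093  0.011 ] open 0.08565717703525334 q [-0.3841 -0.0925  2.1493 -0.0003  1.0793 -0.5224]
N 1 turn [ 0.0045  0.003  -0.0006] shift [ 0.8293 -1.3512  3.9458]
[0.0045, 0.003, -0.0006] [0.8, -1.4, 3.9]
```

View pics/g2.png

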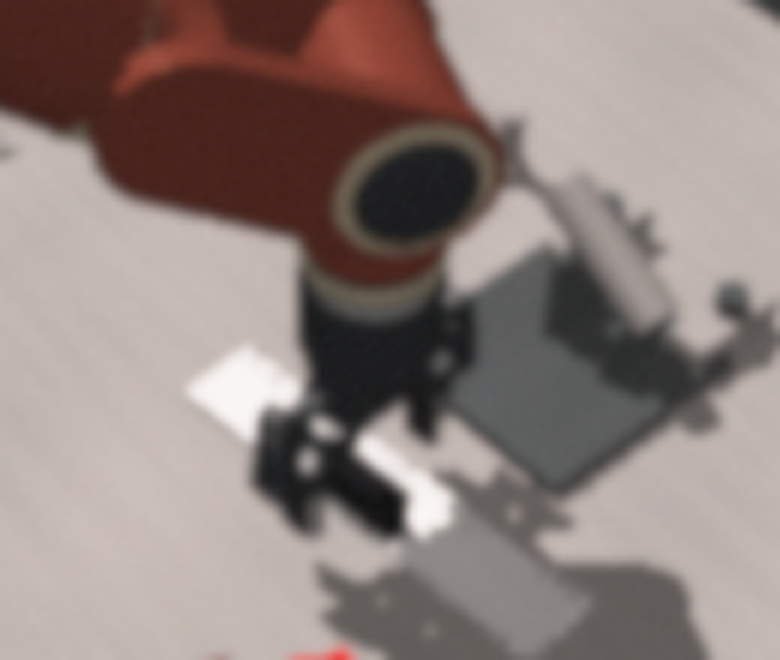

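```bash
python3 -m crank '[[0.004,0.002,0,0.8,-1.4,4,-1],[0,0,0,0,0,0,0],[0,0,0,0,0,0,1],[0,0,0,0,0,0,1],[0,0,0,0,0,0,1],[0,0,0,0,0,0,1],[0,0,0,0,0,0,1],[0,0,0,0,0,0,1]]' 50
python3 - <<'E'
from plan import *
show()
E
```

```text
t: 5.35
tool_pos: [0.4494, -0.102, 0.1839]
tool_rot: [2.062, 2.368, 0.0]
contact_force: [-0.3, -0.2, -2.9]
opening: 0.0153
t 5.35 tcp [ 0.4494 -0.102   0.1839] grasp [ 0.4497 -0.1022  0.0289] x [-0.1374  0.9905 -0.0016] y [0.9905 0.1374 0.0014] z [ 0.0016 -0.0014 -1.    ] 
F [-0.2505 -0.1507 -2.8656] T [-0.016   0.0146  0.0413] open 0.015323302574050264 q [-0.3847 -0.0881  2.1514 -0.0008  1.0762 -0.5222]
```

```bash
python3 -m crank '[[0,0,0.015,0,8,0,1],[0,0,0.015,0.5,10,0,1],[0,0,0.015,0.5,10,0,1],[0,0,0.01,0,6,0,1],[0,0,0,0,0,0,1],[0,0,0,0,0,0,1]]'
python3 - <<'E'
from plan import *
from edge import *
import pickle
show()
d={}
for n,b in(("side",(180,80,170,150)),("top",(190,120,180,130))):
    p=eyes.get_image(n); d[n]=p
    crop(p,*b,4.4,f"g3_{n}.png")
pickle.dump(d,open("p2.pkl","wb"))
E
```

```text
t: 5.85
tool_pos: [0.4843, -0.0968, 0.1838]
tool_rot: [-2.131, -2.307, 0.004]
contact_force: [-2.2, 0.2, 1.9]
opening: 0.0152
t 5.85 tcp [ 0.4843 -0.0968  0.1838] grasp [ 0.4839 -0.0971  0.0288] x [-0.0792  0.9969 -0.0016] y [ 0.9969  0.0792 -0.0023] z [-0.0021 -0.0017 -1.    ] 
F [-2.2365  0.1571  1.9186] T [-0.0423  0.2115 -0.0524] open 0.01521548627939588 q [-0.3476 -0.0056  2.0725 -0.0027  1.0762 -0.4256]
```

View pics/g3_side.png

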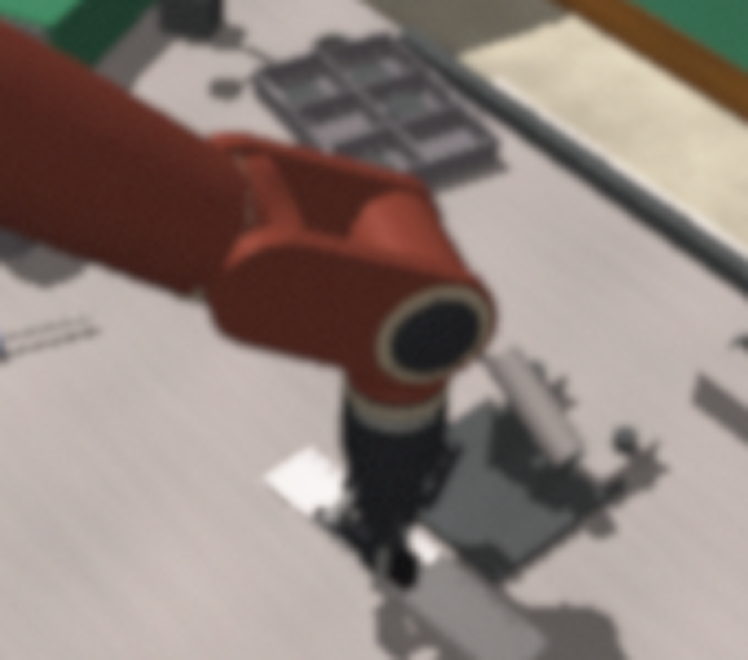

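View pics/g3_top.png

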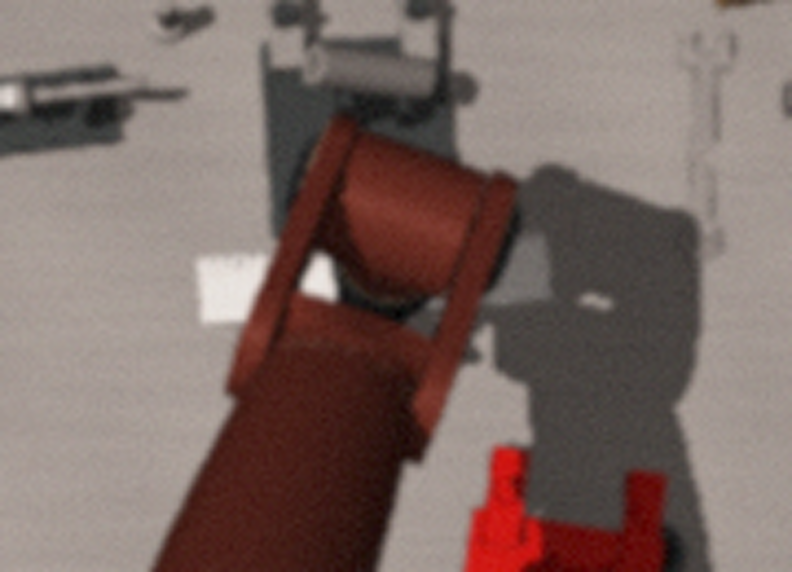

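The bar is about 10 mm from the plate and roughly parallel. Next I'll push gently and watch the force.

```bash
python3 -m crank '[[0,0,0,0.5,4,0,1],[0,0,0,0.5,3,0,1],[0,0,0,0,0,0,1]]'
python3 -c "
from plan import *
show()"; python3 -m crank '[[0,0,0,0,1.5,0,1],[0,0,0,0,1.5,0,1]]';python3 -c "
from plan import *
show()"
```

```text
t: 6.2
tool_pos: [0.4907, -0.0953, 0.1838]
tool_rot: [-2.133, -2.307, 0.004]
contact_force: [0.9, -0.0, -0.4]
opening: 0.0154
t 6.2 tcp [ 0.4907 -0.0953  0.1838] grasp [ 0.4904 -0.0956  0.0288] x [-0.0785  0.9969 -0.0017] y [ 0.9969  0.0784 -0.0018] z [-0.0017 -0.0018 -1.    ] 
F [ 0.8702 -0.0164 -0.4011] T [ 0.0468 -0.1769 -0.0329] open 0.015408258699823839 q [-0.3404  0.0086  2.0583 -0.0026  1.0758 -0.4177]
t: 6.37
tool_pos: [0.4936, -0.0951, 0.1839]
tool_rot: [-2.132, -2.306, 0.005]
contact_force: [-2.2, 0.5, 1.8]
opening: 0.0152
t 6.37 tcp [ 0.4936 -0.0951  0.1839] grasp [ 0.4931 -0.0953  0.0289] x [-0.0785  0.9969 -0.0015] y [ 0.9969  0.0785 -0.003 ] z [-0.0029 -0.0017 -1.    ] 
F [-2.2119  0.4992  1.8434] T [-0.0238  0.2888 -0.0195] open 0.015199248686518084 q [-0.3379  0.0153  2.0514 -0.0029  1.077  -0.4151]
```

```bash
python3 -m crank '[[0,0,0,0,1.2,0,1],[0,0,0,0,1.2,0,1]]';python3 -m crank '[[0,0,0,0,1.2,0,1],[0,0,0,0,1.2,0,1]]';python3 -c "
from plan import *
show()"
```

```text
t: 6.53
tool_pos: [0.4956, -0.0949, 0.184]
tool_rot: [-2.129, -2.304, 0.009]
contact_force: [-10.0, -0.7, 9.5]
opening: 0.0153
t: 6.7
tool_pos: [0.497, -0.0949, 0.1843]
tool_rot: [-2.126, -2.3, 0.017]
contact_force: [-8.0, 0.2, 7.6]
opening: 0.0153
t 6.7 tcp [ 0.497  -0.0949  0.1843] grasp [ 0.4947 -0.0951  0.0293] x [-0.0786  0.9969 -0.0004] y [ 0.9968  0.0786 -0.0148] z [-0.0148 -0.0015 -0.9999] 
F [-8.0479  0.2209  7.6323] T [-0.1465  1.1028 -0.1317] open 0.015268363112426409 q [-0.3344  0.0252  2.0405 -0.0071  1.0894 -0.4098]
```

```bash
python3 -c "
from plan import *
rows([.4952,-.095,.0285],[.9969,.0785,0])"
```

```text
N 1 turn [-0.0148  0.0004  0.0001] shift [ 0.0071 -1.7911  0.8302]
[-0.0148, 0.0004, 0.0001] [0.0, -1.8, 0.8]
```

```bash
python3 -m crank '[[-0.015,0,0,0,-1.8,0.5,1],[0,0,0,0,0,0,1],[0,0,0,0,0,0,1]]';python3 -c "
from plan import *
show()
p=eyes.get_image('side'); crop(p,200,130,130,110,6,'g4.png')"
```

```text
t: 6.95
tool_pos: [0.4948, -0.0951, 0.1839]
tool_rot: [-2.132, -2.304, 0.003]
contact_force: [-2.0, -0.1, 1.1]
opening: 0.0149
t 6.95 tcp [ 0.4948 -0.0951  0.1839] grasp [ 0.4943 -0.0951  0.0289] x [-0.0774  0.997   0.0002] y [ 0.997   0.0774 -0.0028] z [-0.0028 -0.0001 -1.    ] 
F [-1.985  -0.066   1.1127] T [-0.1052  0.1534 -0.0822] open 0.014859895786831726 q [-0.3375  0.0181  2.0486 -0.0011  1.0775 -0.4145]
```

View pics/g4.png

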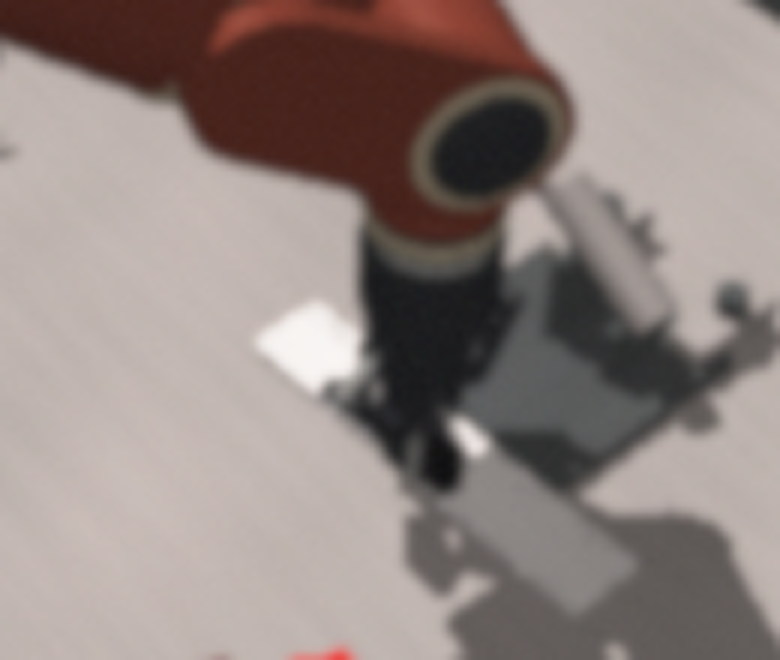

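```bash
python3 -m crank '[[0,0,0,0,0,0,0.45],[0,0,0,0,0,0,0.45],[0,0,0,0,0,0,0.45],[0,0,0,0,0,0,0.45]]' 30;python3 -c "
from plan import *
show()"; python3 -m crank '[[0,0,0,0,2.5,0,0.45],[0,0,0,0,1.5,0,0.45]]';python3 -m crank '[[0,0,0,0,1,0,0.45],[0,0,0,0,1,0,0.45]]'; python3 -c "
from plan import *
show()"
```

```text
t: 7.33
tool_pos: [0.4955, -0.0949, 0.1838]
tool_rot: [-2.133, -2.306, 0.001]
contact_force: [0.2, -0.3, -0.0]
opening: 0.0232
t 7.33 tcp [ 0.4955 -0.0949  0.1838] grasp [ 0.4954 -0.0949  0.0288] x [-0.0781  0.9969  0.0001] y [ 0.9969  0.0781 -0.0006] z [-0.0006  0.     -1.    ] 
F [ 0.2332 -0.308  -0.0163] T [-0.0615  0.0208  0.0173] open 0.023228238930621092 q [-0.3369  0.0194  2.0475 -0.0002  1.0754 -0.4149]
t: 7.5
tool_pos: [0.499, -0.0945, 0.1834]
tool_rot: [-2.13, -2.304, 0.004]
contact_force: [-8.7, -1.0, 4.6]
opening: 0.0236
t: 7.67
tool_pos: [0.5001, -0.0944, 0.1828]
tool_rot: [-2.126, -2.301, 0.012]
contact_force: [-4.4, -1.6, 2.8]
opening: 0.0235
t 7.67 tcp [ 0.5001 -0.0944  0.1828] grasp [ 0.4983 -0.0944  0.0278] x [-0.0792  0.9969  0.0011] y [ 0.9968  0.0792 -0.0116] z [-0.0116  0.0002 -0.9999] 
F [-4.4466 -1.6281  2.7799] T [-0.1156  0.7012 -0.0532] open 0.023459511433040568 q [-0.3322  0.034   2.0346 -0.0041  1.0841 -0.4095]
```

```bash
python3 -m crank '[[0,0,0,0,1.5,0,0.45],[0,0,0,0,1.5,0,0.45],[0,0,0,0,1.5,0,0.45]]'; python3 -c "
from plan import *
show()"; python3 -m crank '[[-0.012,0,0,0,-3,0,0.45],[0,0,0,0,-2,0,0.45],[0,0,0,0,0,-15,0.45],[0,0,0,0,0,-30,0.45],[0,0,0,0,0,-35,0],[0,0,0,0,0,-35,-0.6],[0,0,0,0,0,-20,-1],[0,0,0,0,0,0,-1]]';python3 -c "
from plan import *
show()"
```

```text
t: 7.92
tool_pos: [0.5022, -0.0942, 0.1814]
tool_rot: [-2.117, -2.295, 0.028]
contact_force: [-6.3, -0.7, 3.0]
opening: 0.0233
t 7.92 tcp [ 0.5022 -0.0942  0.1814] grasp [ 0.4981 -0.0942  0.0264] x [-0.0805  0.9968  0.0022] y [ 0.9964  0.0805 -0.0264] z [-0.0264  0.0001 -0.9997] 
F [-6.279  -0.735   2.9856] T [-0.1918  1.0073 -0.0301] open 0.023281319037230925 q [-0.3293  0.0447  2.0263 -0.0095  1.0956 -0.4055]
t: 8.58
tool_pos: [0.4977, -0.0943, 0.3189]
tool_rot: [-2.121, -2.298, 0.012]
contact_force: [0.6, -1.3, 1.8]
opening: 0.071
t 8.58 tcp [ 0.4977 -0.0943  0.3189] grasp [ 0.4953 -0.0937  0.1639] x [-0.0803  0.9968  0.0052] y [ 0.9966  0.0804 -0.0156] z [-0.0159  0.0039 -0.9999] 
F [ 0.584  -1.3129  1.7684] T [ 0.0065 -0.0176  0.0508] open 0.07099650215564558 q [-0.3339 -0.1612  1.9649 -0.0015  1.3542 -0.414 ]
```

```bash
python3 -c "
from plan import *
rows([.6205,.2125,.13],[.9926,.1215,0],n=11)"
```

```text
N 11 turn [-0.0155 -0.0055 -0.0413] shift [295.7487 147.5354  33.1371]
[-0.0014, -0.0005, -0.0038] [26.9, 13.4, 3.0]
[-0.0014, -0.0005, -0.0038] [26.8, 13.5, 3.0]
[-0.0014, -0.0005, -0.0038] [26.8, 13.6, 3.0]
[-0.0014, -0.0005, -0.0038] [26.7, 13.7, 3.0]
[-0.0014, -0.0005, -0.0038] [26.7, 13.8, 3.0]
[-0.0014, -0.0005, -0.0038] [26.6, 13.9, 3.0]
[-0.0014, -0.0005, -0.0038] [26.6, 14.0, 3.0]
[-0.0014, -0.0005, -0.0038] [26.5, 14.1, 3.1]
[-0.0014, -0.0005, -0.0038] [26.5, 14.2, 3.1]
[-0.0014, -0.0005, -0.0038] [26.4, 14.3, 3.1]
[-0.0014, -0.0005, -0.0038] [26.4, 14.4, 3.1]
```

```bash
python3 -m crank '[[-0.003,0,-0.005,27,13.5,0,-1],[-0.003,0,-0.005,27,13.5,0,-1],[-0.003,0,-0.005,27,13.5,0,-1],[-0.003,0,-0.005,27,13.5,0,-1],[0,0,-0.005,27,14,0,-1],[0,0,-0.005,27,14,3,-1],[0,0,-0.005,27,14,3,-1],[0,0,-0.005,27,14,3,-1]]'; python3 -m crank '[[0,0,0,26,14,5,-1],[0,0,0,20,10,5,-1],[0,0,0,0,0,0,-1],[0,0,0,0,0,0,-1]]'
python3 - <<'E'
from plan import *
import pickle
show()
rows([.6205,.2125,.05],[.9926,.1215,0])
d={}
for n,b in(("side",(200,80,150,140)),("top",(150,100,200,130))):
    p=eyes.get_image(n); d[n]=p; o,tp,r=now(); M=r.as_matrix()
    ft=tp+.16*M[:,2]
    L=[([tp,ft],(0,0,255)),([ft-.0425*M[:,1],ft+.0425*M[:,1]],(0,255,0))]
    crop(p,*b,4,f"g5_{n}.png",L); crop(p,*b,4,f"g5r_{n}.png")
pickle.dump(d,open("p3.pkl","wb"))
E
```

```text
t: 9.25
tool_pos: [0.589, 0.1358, 0.3068]
tool_rot: [2.093, 2.34, 0.008]
contact_force: [0.8, -0.9, 0.2]
opening: 0.0855
t: 9.58
tool_pos: [0.608, 0.1922, 0.2897]
tool_rot: [-2.085, -2.347, -0.005]
contact_force: [-0.3, 0.2, 0.3]
opening: 0.0853
t 9.58 tcp [0.608  0.1922 0.2897] grasp [0.608  0.1928 0.1347] x [-0.118   0.993   0.0038] y [0.993  0.118  0.0005] z [ 0.0001  0.0039 -1.    ] 
F [-0.3231  0.1901  0.3228] T [-0.0435 -0.036  -0.027 ] open 0.08533484671016062 q [0.189  0.175  1.6786 0.0039 1.2872 0.0696]
N 3 turn [ 0.0005 -0.0038 -0.0036] shift [18.334  14.7528 84.7695]
[0.0002, -0.0013, -0.0012] [6.1, 4.9, 28.3]
[0.0002, -0.0013, -0.0012] [6.1, 4.9, 28.2]
[0.0002, -0.0013, -0.0012] [6.2, 4.9, 28.2]
```

View pics/g5_side.png

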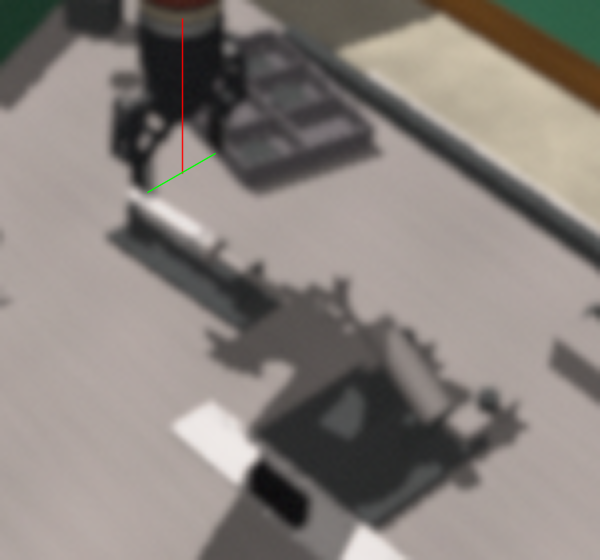

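View pics/g5_top.png

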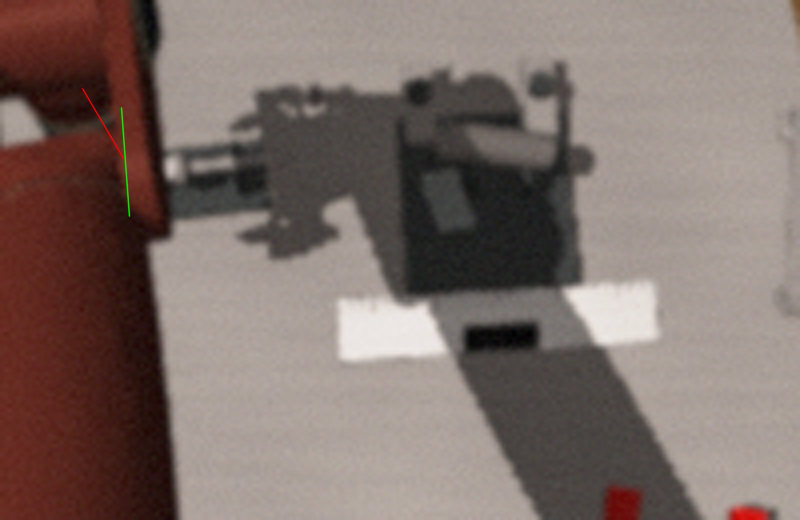

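The straightedge lies flush along the plate's near edge (top crop: from (338,300) to (655,283)), and the block is roughly centred. I'll fit its pose while the view is clear.

```bash
python3 - <<'E'
from edge import *
import pickle
d=pickle.load(open("p3.pkl","rb")); I={n:prep(p) for n,p in d.items()}
s0=[.5115,-.093,.08]
for v in(["side"],["top"]):
    E=[]
    for n in v: E+=rect(n,-.025,.025,-.13,.13,.006,"L"+("R" if n=="top" else ""))+[(n,[-.025,.13,.006],[-.025,-.13,.006],.05,.3),(n,[.025,.13,.006],[.025,-.13,.006],.05,.22)]
    if n=="top": E+=[(n,[-.025,.13,.006],[-.025,-.13,.006],.82,.95),(n,[.025,.13,.006],[.025,-.13,.006],.8,.95)]
    print(v,*icp(I,E,s0))
E
```

```text
['side'] [ 0.50879981 -0.09058483  0.05018749] 0.0975836422830754 [(25, 0.0), (25, -0.0), (25, -0.01)]
['top'] [ 0.51266899 -0.09385106  0.06981914] 0.1960152428868622 [(25, -0.1), (25, 0.1), (25, 0.1), (25, -0.1), (25, 0.0), (25, -0.1)]
```

```bash
python3 - <<'E'
from edge import *
import pickle
def line(p,g,A,B,s,lo,hi,z=None,n=60,rng=3):
    t=np.linspace(lo,hi,n)[:,None]; X=np.array(A)*(1-t)+np.array(B)*t
    uv=proj(p,T2(s,X)); dd=uv[-1]-uv[0]; dd/=np.linalg.norm(dd); nn=np.array([-dd[1],dd[0]])
    o=np.arange(-rng,rng+.01,.05); P=uv[:,None]+o[None,:,None]*nn
    v=gaussian_filter(map_coordinates(g,[P[...,1],P[...,0]],order=3),[1.5,0])
    gr=np.abs(np.gradient(v,axis=1)); y=uv+o[gr.argmax(1)][:,None]*nn
    W=ray(p,y,X[0,2]); 
    k=np.ones(len(W),bool)
    for _ in range(4):
        c=np.polyfit(W[k,1],W[k,0],1); r=W[:,0]-np.polyval(c,W[:,1]); k=np.abs(r)<max(.0006,1.5*np.std(r[k]))
    return -np.arctan(c[0]),np.polyval(c,-.093),k.sum(),np.std(r[k])
d0=pickle.load(open("p0.pkl","rb"));d3=pickle.load(open("p3.pkl","rb"))
for n in("top","side"):
    g0=prep(d0[n])[1];g3=prep(d3[n])[1]
    for z in (.012,0.): print(n,"plate near z",z,line(d0[n],g0,[-.075,.07,z],[-.075,-.07,z],[.611,-.085,.08],.06,.94))
    S=[.512,-.093,.075]
    for nm,x in(("work",.025),("rear",-.025)):
      for lo,hi in((.03,.97),(.03,.3),(.72,.97)):
        print(n,nm,lo,line(d3[n],g3,[x,.13,.006],[x,-.13,.006],S,lo,hi))
E
```

```text
top plate near z 0.012 (np.float64(0.07213721976503323), np.float64(0.5355028647974733), np.int64(52), np.float64(0.00028475717698724795))
top plate near z 0.0 (np.float64(0.07174469568650858), np.float64(0.5381434538300823), np.int64(49), np.float64(0.00025609070919315006))
top work 0.03 (np.float64(0.06962751800066318), np.float64(0.5378275977913015), np.int64(45), np.float64(0.0003075081201364628))
top work 0.03 (np.float64(-0.061287257222033605), np.float64(0.5227416034049416), np.int64(29), np.float64(0.0006820937079428919))
top work 0.72 (np.float64(0.0632214143171997), np.float64(0.5381208384754593), np.int64(44), np.float64(0.00028258821525627603))
top rear 0.03 (np.float64(0.06999549461744282), np.float64(0.48798893534533994), np.int64(39), np.float64(0.0005332443370013291))
top rear 0.03 (np.float64(0.07512701616455719), np.float64(0.4879826609303587), np.int64(37), np.float64(0.00015875957892907164))
top rear 0.72 (np.float64(0.07830905660509277), np.float64(0.4874162090941335), np.int64(49), np.float64(0.0005815616087826802))
side plate near z 0.012 (np.float64(0.07062391
[... 309 characters left out ...]
, np.int64(31), np.float64(0.00038628931738765663))
side work 0.03 (np.float64(-0.11112575807057984), np.float64(0.5158944258214858), np.int64(36), np.float64(0.0010089403072073547))
side work 0.72 (np.float64(0.0291885413470557), np.float64(0.5404207287459802), np.int64(53), np.float64(0.00023884008787973207))
side rear 0.03 (np.float64(0.06964059171298138), np.float64(0.4857411104954678), np.int64(32), np.float64(0.00017048296016409))
side rear 0.03 (np.float64(0.06907364259728098), np.float64(0.4856943150289822), np.int64(60), np.float64(0.00013067370878982874))
side rear 0.72 (np.float64(0.08980862968056595), np.float64(0.483784504492573), np.int64(40), np.float64(0.0003047130249407089))
```

Fitting both edges in the same camera gives plate yaw 0.0715 and straightedge yaw 0.0696, with a gap of at most 0.5 mm, so it is flush. On to the rod grasp.

```bash
python3 -m crank '[[0,-0.003,-0.003,9,8,15,-1],[0,0,0,8,7,20,-1],[0,0,0,0,0,20,-1],[0,0,0,0,0,0,-1],[0,0,0,0,0,0,-1]]'
python3 - <<'E'
from plan import *
show()
rows([.6205,.2125,.045],[.9926,.1215,0])
p=eyes.get_image("side"); crop(p,200,80,100,90,6,"g6.png")
E
```

```text
t: 10.1
tool_pos: [0.6215, 0.2046, 0.236]
tool_rot: [2.09, 2.34, 0.006]
contact_force: [0.1, 0.3, 0.3]
opening: 0.0854
t 10.1 tcp [0.6215 0.2046 0.236 ] grasp [0.6223 0.2047 0.081 ] x [-0.1125  0.9937 -0.0001] y [0.9936 0.1125 0.0054] z [ 0.0053  0.0005 -1.    ] 
F [0.0645 0.2681 0.3294] T [-0.0347  0.0196  0.0584] open 0.0853856499437717 q [ 0.2045  0.2702  1.6651 -0.0006  1.2009  0.092 ]
N 2 turn [ 0.0054  0.0001 -0.009 ] shift [ 7.9309 -0.2895 35.9919]
[0.0027, 0.0, -0.0045] [4.0, -0.1, 18.0]
[0.0027, 0.0, -0.0045] [4.0, -0.1, 18.0]
```

View pics/g6.png

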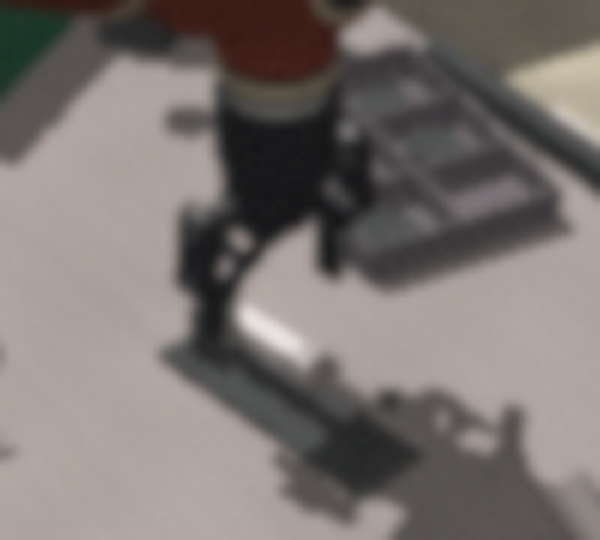

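```bash
python3 -m crank '[[0.004,0,-0.008,4.5,0,14,-1],[0,0,0,3.5,0,14,-1],[0,0,0,0,0,5,-1],[0,0,0,0,0,0,-1]]'
python3 - <<'E'
from plan import *
show()
rows([.6205,.2125,.045],[.9926,.1215,0])
E
```

```text
t: 10.48
tool_pos: [0.6213, 0.2116, 0.2041]
tool_rot: [2.083, 2.347, 0.008]
contact_force: [1.2, -0.7, 0.4]
opening: 0.0855
t 10.48 tcp [0.6213 0.2116 0.2041] grasp [0.6223 0.2117 0.0491] x [-0.1187  0.9929  0.0002] y [0.9929 0.1187 0.0063] z [ 0.0063  0.001  -1.    ] 
F [ 1.244  -0.6856  0.4012] T [-0.0351  0.0472  0.0958] open 0.08554474521122293 q [ 0.215   0.3143  1.6712 -0.0004  1.1497  0.0962]
N 1 turn [ 0.0063 -0.0002 -0.0028] shift [ 0.9932 -0.7125  4.0488]
[0.0063, -0.0002, -0.0028] [1.0, -0.7, 4.0]
```

```bash
python3 -m crank '[[0.006,0,-0.003,1,-0.8,4,-1],[0,0,0,0,0,0,0.2],[0,0,0,0,0,0,0.6],[0,0,0,0,0,0,1],[0,0,0,0,0,0,1],[0,0,0,0,0,0,1],[0,0,0,0,0,0,1],[0,0,0,0,0,0,1]]' 30
python3 - <<'E'
from plan import *
show()
E
```

```text
t: 11.15
tool_pos: [0.6207, 0.213, 0.2007]
tool_rot: [2.08, 2.353, 0.002]
contact_force: [-0.0, -0.4, -1.4]
opening: 0.0154
t 11.15 tcp [0.6207 0.213  0.2007] grasp [0.621  0.2131 0.0457] x [-0.1226  0.9925  0.0003] y [0.9925 0.1226 0.0014] z [ 0.0013  0.0004 -1.    ] 
F [-0.0289 -0.4183 -1.3579] T [0.0312 0.0304 0.0568] open 0.015420052820855285 q [0.2172 0.3197 1.671  0.0002 1.1496 0.0943]
```

```bash
python3 -m crank '[[0,0,0,0,0,0,1],[0,0,0,0,0,-10,1],[0,0,0,0,0,-20,1],[0,0,0,0,0,-30,1],[0,0,0,0,0,-35,1],[0,0,0,0,0,-35,1],[0,0,0,0,0,-20,1],[0,0,0,0,0,0,1]]' 90
python3 - <<'E'
from plan import *
show()
yaw=.071
a=np.array([-np.sin(yaw)*np.cos(np.pi/6),np.cos(yaw)*np.cos(np.pi/6),.5]); m=np.array([.6343,-.0483,.105])
# tool z: perpendicular to rod axis, in vertical plane, down ; y = horizontal
y=np.array([np.cos(yaw),np.sin(yaw),0]); z=np.cross(a,y); print("a",a,"z",z)
z=z if z[2]<0 else -z
g=m+a*(.143+.06)
print("g",g,"tcp",g-.155*z)
rows(g,y,z)
p=eyes.get_image("side"); crop(p,190,60,120,110,6,"g7.png")
E
```

```text
t: 11.82
tool_pos: [0.6187, 0.2124, 0.3543]
tool_rot: [-2.077, -2.349, 0.012]
contact_force: [0.5, 0.2, -0.8]
opening: 0.0143
t 11.82 tcp [0.6187 0.2124 0.3543] grasp [0.6173 0.2121 0.1993] x [-0.1221  0.9925 -0.0005] y [ 0.9925  0.1221 -0.0094] z [-0.0093 -0.0016 -1.    ] 
F [ 0.5014  0.1849 -0.8318] T [ 0.0157 -0.0055 -0.0242] open 0.014310463071469146 q [0.2169 0.1565 1.5865 0.0004 1.408  0.0944]
a [-0.0614  0.8638  0.5   ] z [-0.0355  0.4987 -0.866 ]
g [0.6218 0.1271 0.2065] tcp [0.6273 0.0498 0.3407]
N 5 turn [-0.0227  0.5242  0.0478] shift [-162.424   -11.1968   13.7477]
[-0.0045, 0.1048, 0.0096] [-32.5, -2.2, 2.7]
[-0.0045, 0.1048, 0.0096] [-32.6, -1.9, -0.7]
[-0.0045, 0.1048, 0.0096] [-32.4, -1.6, -4.1]
[-0.0045, 0.1048, 0.0096] [-31.8, -1.3, -7.5]
[-0.0045, 0.1048, 0.0096] [-30.8, -0.9, -10.8]
```

View pics/g7.png

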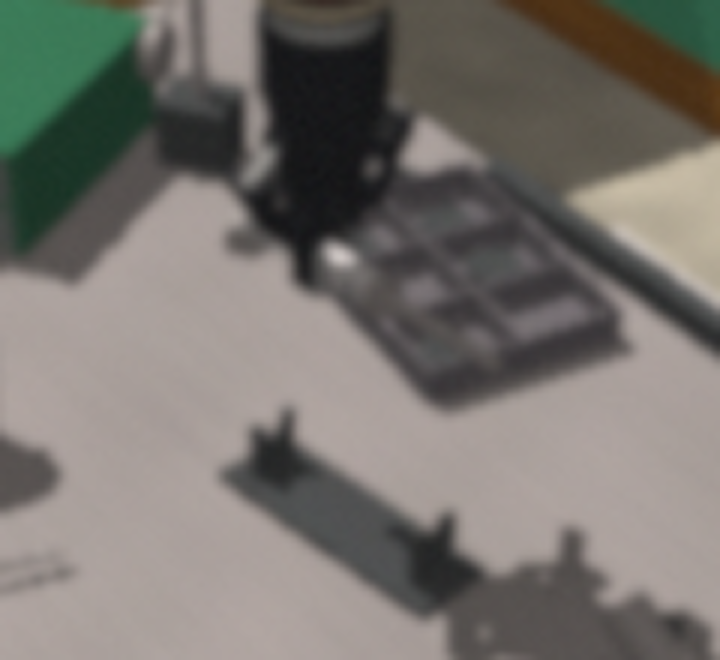

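The rod is in the gripper at (340,260) and the rest is empty. I'll move to the pre-insertion pose on the tube's axis.

```bash
python3 -m crank '[[-0.004,0.105,0.01,-27,-2,0,1],[-0.004,0.105,0.01,-29,-2,-3,1],[-0.004,0.105,0.01,-30,-2,-5,1],[-0.004,0.105,0.01,-30,-1,-8,1],[-0.004,0.1,0.01,-28,-1,-10,1],[0,0,0,0,0,0,1],[0,0,0,0,0,0,1]]'
cat > ins.py <<'E'
from plan import *
yaw=.071
a=np.array([-np.sin(yaw)*np.cos(np.pi/6),np.cos(yaw)*np.cos(np.pi/6),.5]); m=np.array([.6343,-.0483,.105])
y=np.array([np.cos(yaw),np.sin(yaw),0]); z=np.cross(a,y); z=z if z[2]<0 else -z
def rodstate(m=m,rodoff=0):
    o,p,r=now(); M=r.as_matrix(); g=p+.155*M[:,2]; t=g-.143*M[:,0]
    e=t-m; print("tip along",round(e@a*1000,1),"lateral h",round(e@y*1000,1),"v",round(e@z*1000,1),"dir err y,z(mrad)",round(M[:,0]@y*1000,1),round(M[:,0]@z*1000,1))
E
python3 - <<'E'
from ins import *
show(); rodstate(); rows(m+a*(.143+.06),y,z)
import pickle
d={}
for n,b in(("side",(230,110,120,110)),("top",(190,90,150,110))):
    p=eyes.get_image(n); d[n]=p; o,tp,r=now(); M=r.as_matrix(); g=tp+.155*M[:,2]
    L=[([g-.053*M[:,0],g-.143*M[:,0]],(0,0,255)),([m,m-.095*a],(0,255,0)),([m+.015*y,m-.015*y],(0,255,0))]
    crop(p,*b,5,f"i1_{n}.png",L); crop(p,*b,5,f"i1r_{n}.png")
pickle.dump(d,open("p4.pkl","wb"))
E
```

```text
t: 12.45
tool_pos: [0.6216, 0.0612, 0.3321]
tool_rot: [-1.839, -1.962, -0.492]
contact_force: [0.5, 0.3, -1.8]
opening: 0.0146
t 12.45 tcp [0.6216 0.0612 0.3321] grasp [0.6134 0.1409 0.1995] x [-0.0497  0.8546  0.5169] y [ 0.9974  0.0698 -0.0195] z [-0.0528  0.5146 -0.8558] 
F [ 0.5497  0.2837 -1.7821] T [-0.4108 -0.0272 -0.0003] open 0.014593153948956914 q [-0.1081  0.1252  1.6859  0.5333  1.4718 -0.265 ]
tip along 69.0 lateral h -9.0 v 16.1 dir err y,z(mrad) 11.0 -19.7
N 1 turn [-0.0162 -0.0198 -0.0109] shift [ -5.595    4.724  -13.5423]
[-0.0162, -0.0198, -0.0109] [-5.6, 4.7, -13.5]
```

View pics/i1_side.png

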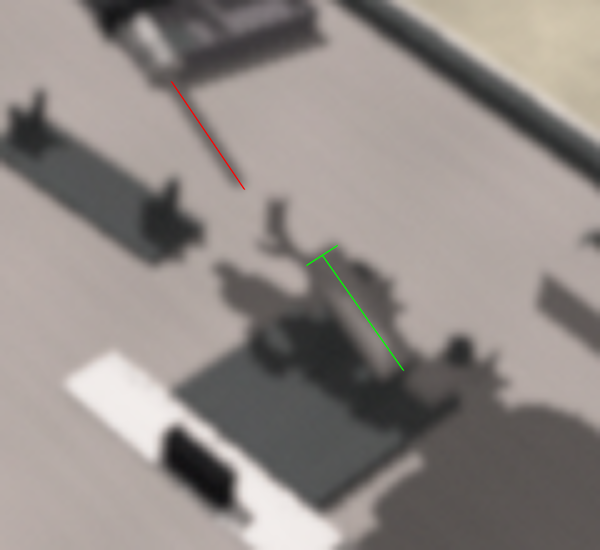

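View pics/i1_top.png

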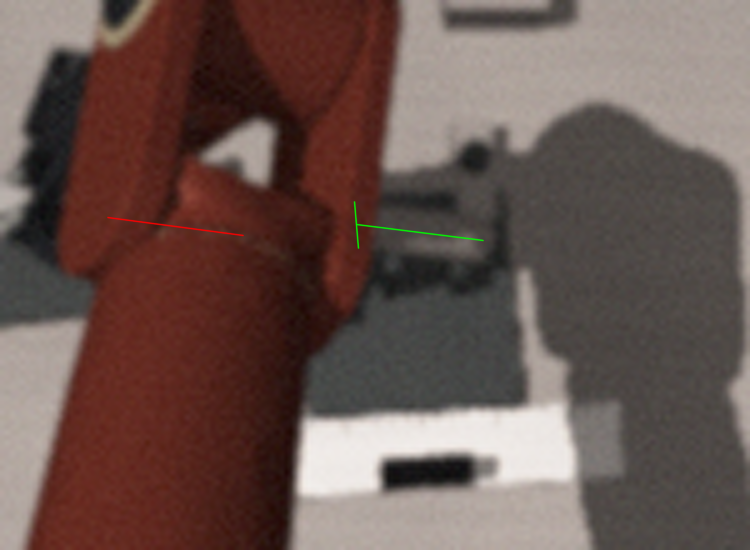

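View pics/i1r_side.png

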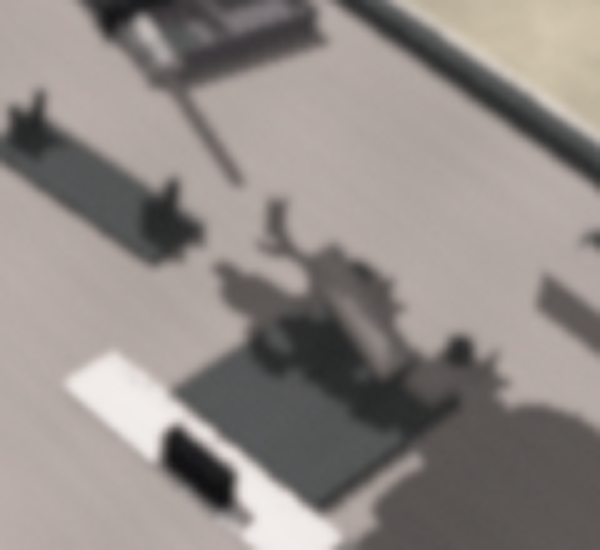

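```bash
cat > tub.py <<'E'
from ins import *
from edge import prep,gaussian_filter,map_coordinates
import pickle
def edges_off(p,g,o,d,rad,L0,L1,rng=4,n=40):
    """cylinder axis o + s*d; returns pixel offsets of the two silhouette edges, and px/mm lateral"""
    Rm=cv2.Rodrigues(p["rvec"])[0]; c=-Rm.T@p["tvec"]
    s=np.cross(d,c-o); s/=np.linalg.norm(s)
    out=[]
    for k in(1,-1):
        X=o+np.linspace(L0,L1,n)[:,None]*d+k*rad*s
        uv=proj(p,X); t=uv[-1]-uv[0]; t/=np.linalg.norm(t); nn=np.array([-t[1],t[0]])
        sg=np.sign((proj(p,[o+s*.01])-proj(p,[o]))[0]@nn); nn=nn*sg
        oo=np.arange(-rng,rng+.01,.05); P=uv[:,None]+oo[None,:,None]*nn
        v=gaussian_filter(map_coordinates(g,[P[...,1],P[...,0]],order=3),[2,0])
        pr=v.mean(0); gr=np.gradient(v,axis=1)
        gi=oo[np.abs(gr).argmax(1)]; out.append((np.median(gi),gi[:8].mean(),gi[-8:].mean(),gr.mean(0)))
    mm=np.linalg.norm((proj(p,[o+s*.005])-proj(p,[o-s*.005]))[0])/10
    return s,mm,out
if __name__=="__main__":
    d0=pickle.load(open("p0.pkl","rb"));d4=pickle.load(open("p4.pkl","rb"))
    for n in("side","top"):
        s,mm,o=edges_off(d0[n],prep(d0[n])[1],m,-a,.015,.012,.085)
        print(n,"tube s",s,"px/mm",mm,[x[:3] for x in o])
    M=R.from_rotvec([-1.839,-1.962,-.492]).as_matrix(); tp=np.array([.6216,.0612,.3321]); g=tp+.155*M[:,2]
    s,mm,o=edges_off(d4["side"],prep(d4["side"])[1],g,-M[:,0],.005,.06,.13,rng=3)
    print("rod s",s,mm,[x[:3] for x in o])
E
python3 tub.py
```

```text
side tube s [-0.8362  0.229  -0.4984] px/mm 0.29744675650053753 [(np.float64(-1.4210854715202004e-14), np.float64(0.8062499999999829), np.float64(-0.3750000000000129)), (np.float64(-1.475000000000009), np.float64(-1.443750000000009), np.float64(0.26874999999998483))]
top tube s [-0.9446  0.1115 -0.3088] px/mm 0.32799789592844586 [(np.float64(-1.0500000000000105), np.float64(-1.8562500000000077), np.float64(-1.0750000000000104)), (np.float64(-2.4750000000000054), np.float64(-2.043750000000007), np.float64(-0.7812500000000114))]
rod s [-0.8455  0.2392 -0.4774] 0.2913734645232987 [(np.float64(0.2999999999999883), np.float64(0.3187499999999882), np.float64(-2.675000000000001)), (np.float64(0.24999999999998845), np.float64(2.9999999999999787), np.float64(0.2624999999999884))]
```

```bash
python3 - <<'E'
from ins import *
import pickle
d=pickle.load(open("p0.pkl","rb"))
ims=[]
for n,b in(("side",(283,150,40,44)),("top",(248,112,56,40))):
    p=d[n]; c=-cv2.Rodrigues(p["rvec"])[0].T@p["tvec"]
    s=np.cross(a,c-m); s/=np.linalg.norm(s)
    u=np.cross(a,y); th=np.linspace(0,2*np.pi,40)
    circ=[m+.015*(np.cos(t)*y+np.sin(t)*u) for t in th]; c2=[q-.095*a for q in circ]
    cb=[m+.0075*(np.cos(t)*y+np.sin(t)*u) for t in th]
    L=[(circ,(0,255,0)),(c2,(0,255,0)),([m+.015*s,m+.015*s-.095*a],(0,255,0)),([m-.015*s,m-.015*s-.095*a],(0,255,0)),(cb,(0,0,255))]
    crop(p,*b,9,"x.png"); A=cv2.imread("pics/x.png"); crop(p,*b,9,"x.png",L); B=cv2.imread("pics/x.png")
    cv2.imwrite(f"pics/t_{n}.png",np.vstack([A,B]) if n=="top" else np.hstack([A,B]))
E
```

```text
(no output)
```

View pics/t_side.png

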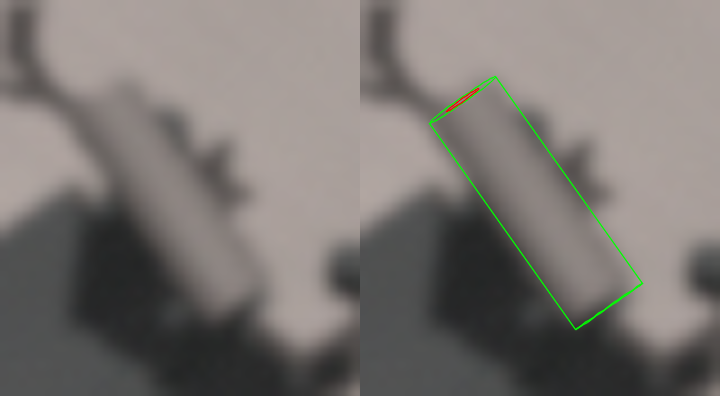

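View pics/t_top.png

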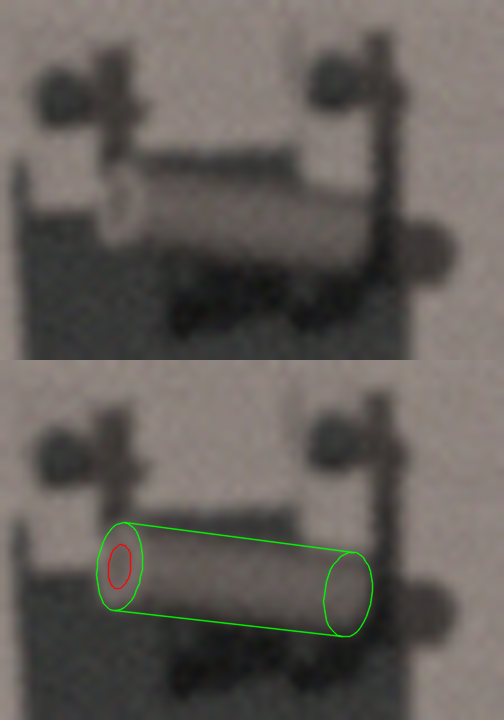

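The overlays agree: the tube and the FK rod share the same ~1 mm bias in the side view, and the tube's bore at top crop (123,203) is within 1 mm of the model. Now I'll remove the lateral and angle error.

```bash
python3 -m crank '[[-0.016,-0.02,-0.011,-1,6,-15,1],[0,0,0,0,0,0,1],[0,0,0,0,0,0,1]]'
python3 - <<'E'
from ins import *
rodstate(); rows(m+a*(.143+.03),y,z)
E
```

```text
t: 12.8
tool_pos: [0.6286, 0.057, 0.3442]
tool_rot: [-1.845, -1.996, -0.49]
contact_force: [-0.8, 0.2, -2.7]
opening: 0.0143
tip along 67.3 lateral h 2.0 v -0.0 dir err y,z(mrad) -6.3 4.2
N 2 turn [-0.004   0.0042  0.0063] shift [-37.9298  -1.9822  -0.3834]
[-0.002, 0.0021, 0.0031] [-19.0, -1.0, -0.2]
[-0.002, 0.0021, 0.0031] [-19.0, -0.9, -0.2]
```

```bash
python3 -m crank '[[-0.002,0.003,0.004,-10,-1.5,0,1],[-0.002,0.001,0.002,-12,-0.5,0,1],[0,0,0,-10,0,0,1],[0,0,0,0,0,0,1],[0,0,0,0,0,0,1]]'
python3 - <<'E'
from ins import *
rodstate(); rows(m+a*(.143+.01),y,z)
p=eyes.get_image("side"); crop(p,255,120,80,80,9,"i2.png")
p=eyes.get_image("top"); crop(p,200,90,120,80,6,"i2t.png")
E
```

```text
t: 13.22
tool_pos: [0.629, 0.0286, 0.3281]
tool_rot: [-1.848, -1.993, -0.497]
contact_force: [-0.7, 0.8, -1.8]
opening: 0.0141
tip along 35.1 lateral h 0.9 v 0.2 dir err y,z(mrad) -4.4 1.3
N 1 turn [0.001  0.0013 0.0044] shift [-25.305   -0.2802  -0.3055]
[0.001, 0.0013, 0.0044] [-25.3, -0.3, -0.3]
```

View pics/i2.png

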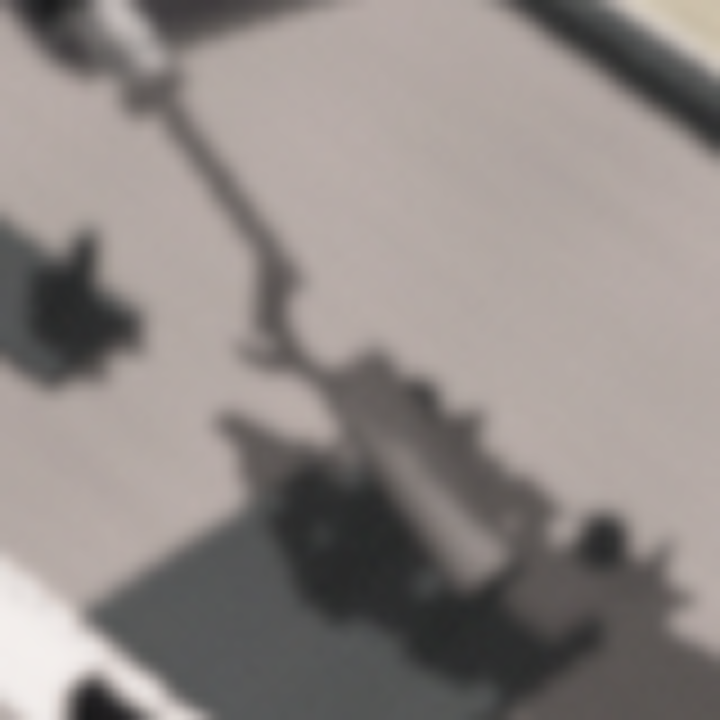

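View pics/i2t.png

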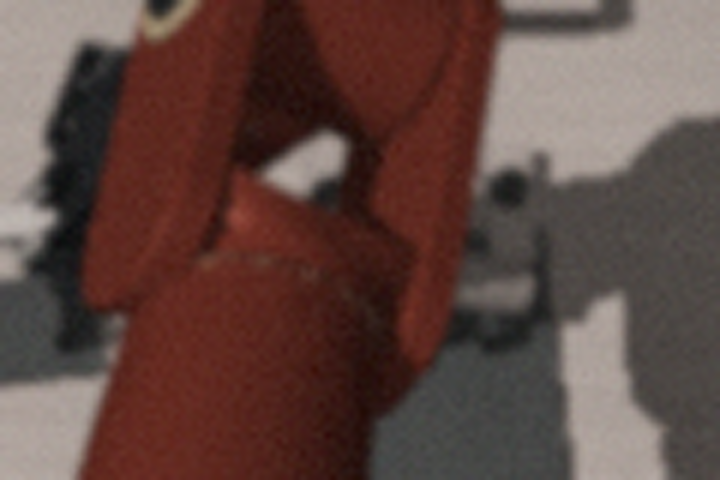

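```bash
cat > ov.py <<'E'
from ins import *
def ov(name,b=(262,120,66,74),sc=9,m=m):
    p=eyes.get_image("side"); o,tp,r=now(); M=r.as_matrix(); g=tp+.155*M[:,2]; X=M[:,0]
    c=-cv2.Rodrigues(p["rvec"])[0].T@p["tvec"]
    s=np.cross(a,c-m); s/=np.linalg.norm(s); s2=np.cross(X,c-g); s2/=np.linalg.norm(s2)
    L=[([m+k*.015*s,m+k*.015*s-.095*a],(0,255,0)) for k in(1,-1)]+[([g+k*.005*s2-.053*X,g+k*.005*s2-.143*X],(0,0,255)) for k in(1,-1)]+[([m+.015*s,m-.015*s],(0,255,0))]
    crop(p,*b,sc,name,L)
    return p
if __name__=="__main__":
    import sys; ov(sys.argv[1])
E
python3 ov.py i3.png
```

```text
(no output)
```

View pics/i3.png

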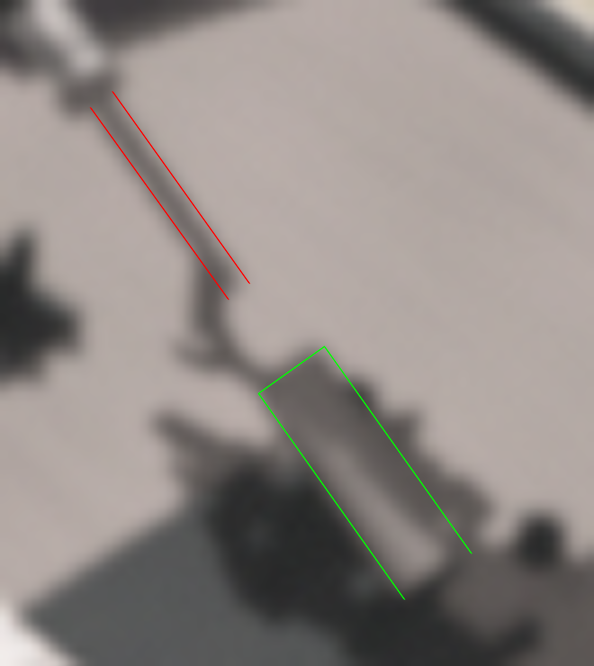

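```bash
python3 -m crank '[[0,0.001,0.003,-10,0,0,1],[0,0,0,-10,0,0,1],[0,0,0,-6,0,0,1],[0,0,0,0,0,0,1],[0,0,0,0,0,0,1]]'
python3 - <<'E'
from ins import *
rodstate();show(); rows(m+a*(.143-.02),y,z)
E
python3 ov.py i4.png
```

```text
t: 13.78
tool_pos: [0.631, 0.0045, 0.3145]
tool_rot: [-1.85, -1.99, -0.498]
contact_force: [-0.4, 0.3, -2.6]
opening: 0.0143
tip along 7.5 lateral h 1.1 v -0.0 dir err y,z(mrad) -2.7 0.5
t 13.78 tcp [0.631  0.0045 0.3145] grasp [0.6257 0.0818 0.1802] x [-0.0642  0.8639  0.4995] y [0.9974 0.0725 0.0027] z [-0.0339  0.4984 -0.8663] 
F [-0.3612  0.3258 -2.5535] T [-0.3947  0.0062  0.0117] open 0.01432333688839901 q [-0.1929  0.1617  1.6746  0.5066  1.4676 -0.3614]
N 1 turn [0.0015 0.0005 0.0027] shift [-27.5929  -0.4977  -0.0172]
[0.0015, 0.0005, 0.0027] [-27.6, -0.5, -0.0]
```

View pics/i4.png

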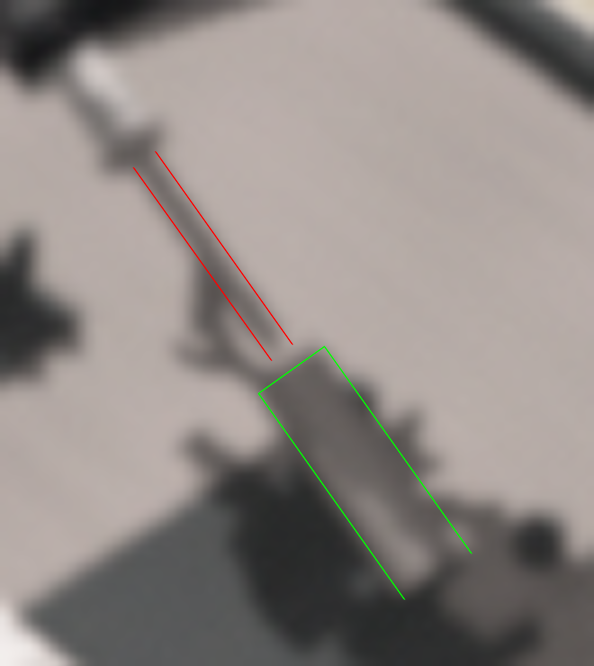

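The tip at (272,342) points at the mouth centre (291,370). Advancing in small steps and checking the force.

```bash
for i in 1; do python3 -m crank '[[0,0,0.002,-5,-0.3,0,1],[0,0,0,-5,0,0,1],[0,0,0,-5,0,0,1]]'; done
python3 -c "
from ins import *
rodstate();show()"
python3 -m crank '[[0,0,0,-5,0,0,1],[0,0,0,-5,0,0,1]]'
python3 -c "
from ins import *
rodstate();show()"
```

```text
t: 14.08
tool_pos: [0.6318, -0.0085, 0.3074]
tool_rot: [-1.85, -1.99, -0.498]
contact_force: [-0.4, -0.2, -2.1]
opening: 0.0141
tip along -7.4 lateral h 1.0 v -0.4 dir err y,z(mrad) -2.6 0.7
t 14.08 tcp [ 0.6318 -0.0085  0.3074] grasp [0.6266 0.0687 0.1731] x [-0.0641  0.864   0.4994] y [0.9974 0.0722 0.0031] z [-0.0333  0.4983 -0.8664] 
F [-0.4334 -0.2386 -2.0804] T [-0.3898  0.0053  0.0373] open 0.014135095686817844 q [-0.2128  0.1731  1.6746  0.5037  1.4664 -0.3836]
t: 14.25
tool_pos: [0.6325, -0.018, 0.302]
tool_rot: [-1.85, -1.991, -0.499]
contact_force: [-1.0, 0.1, -2.9]
opening: 0.0147
tip along -18.3 lateral h 1.1 v -0.5 dir err y,z(mrad) -2.9 0.9
t 14.25 tcp [ 0.6325 -0.018   0.302 ] grasp [0.6274 0.0592 0.1677] x [-0.0644  0.8641  0.4993] y [0.9974 0.0723 0.0034] z [-0.0331  0.4982 -0.8664] 
F [-0.952   0.1287 -2.8732] T [-0.3589 -0.0179 -0.0428] open 0.014665321669635075 q [-0.2271  0.1823  1.6737  0.5013  1.4655 -0.4001]
```

```bash
python3 -m crank '[[0,0,0.002,-6,-0.3,0,1],[0,0,0,-6,0,0,1],[0,0,0,-6,0,0,1],[0,0,0,-6,0,0,1]]'
python3 -c "
from ins import *
rodstate();show()"
python3 -m crank '[[0,0,0,-6,0,0,1],[0,0,0,-6,0,0,1],[0,0,0,-6,0,0,1]]'
python3 -c "
from ins import *
rodstate();show()"
```

```text
t: 14.58
tool_pos: [0.6338, -0.0411, 0.2887]
tool_rot: [-1.852, -1.989, -0.498]
contact_force: [-0.4, 0.5, -2.8]
opening: 0.0145
tip along -45.0 lateral h 0.5 v -0.6 dir err y,z(mrad) -0.6 0.9
t 14.58 tcp [ 0.6338 -0.0411  0.2887] grasp [0.6287 0.0362 0.1543] x [-0.0621  0.8643  0.4992] y [0.9975 0.0703 0.0024] z [-0.033   0.4981 -0.8665] 
F [-0.3836  0.4897 -2.7522] T [-0.3727 -0.018  -0.017 ] open 0.014457343794007258 q [-0.2617  0.2057  1.6708  0.4954  1.4631 -0.4369]
t: 14.83
tool_pos: [0.635, -0.0586, 0.2784]
tool_rot: [-1.853, -1.988, -0.498]
contact_force: [0.3, 0.0, -1.7]
opening: 0.0142
tip along -65.3 lateral h 0.4 v -0.5 dir err y,z(mrad) -0.1 0.9
t 14.83 tcp [ 0.635  -0.0586  0.2784] grasp [0.6299 0.0186 0.1441] x [-0.0616  0.8643  0.4992] y [0.9976 0.0699 0.0021] z [-0.033   0.4981 -0.8665] 
F [ 0.3178  0.0379 -1.6516] T [-0.3257 -0.0082 -0.0114] open 0.014185538508575582 q [-0.2875  0.2255  1.6662  0.4906  1.4613 -0.4654]
```

```bash
python3 ov.py i5.png
```

```text
(no output)
```

View pics/i5.png

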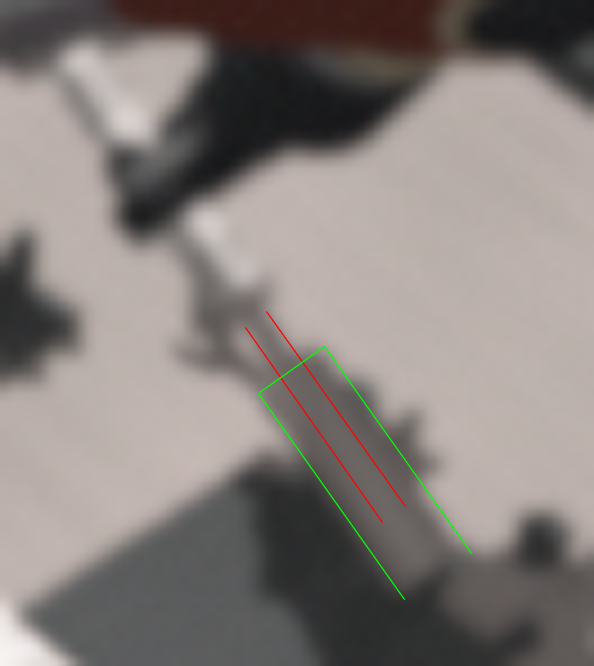

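The shaft is inside the bore and the collar, at (245,290), is ~25 mm from the mouth. Approaching the stop slowly.

```bash
python3 -m crank '[[0,0,0,-5,0,0,1],[0,0,0,-5,0,0,1],[0,0,0,-5,0,0,1],[0,0,0,-2,0,0,1]]'
python3 -c "
from ins import *
rodstate()"
python3 -m crank '[[0,0,0,-2,0,0,1],[0,0,0,-2,0,0,1]]'
python3 -m crank '[[0,0,0,-2,0,0,1],[0,0,0,-2,0,0,1]]'
python3 -c "
from ins import *
rodstate();show()"
```

```text
t: 15.22
tool_pos: [0.6361, -0.0757, 0.2682]
tool_rot: [-1.854, -1.987, -0.497]
contact_force: [0.3, -0.3, -1.5]
opening: 0.0145
tip along -85.3 lateral h -0.0 v -0.3 dir err y,z(mrad) 1.2 1.3
t: 15.38
tool_pos: [0.6364, -0.0792, 0.2663]
tool_rot: [-1.852, -1.985, -0.499]
contact_force: [-1.5, 6.7, 3.7]
opening: 0.0143
t: 15.55
tool_pos: [0.6367, -0.0806, 0.2659]
tool_rot: [-1.844, -1.981, -0.505]
contact_force: [-2.6, 5.1, 3.4]
opening: 0.0146
tip along -88.9 lateral h 0.2 v 1.0 dir err y,z(mrad) -0.8 -10.7
t 15.55 tcp [ 0.6367 -0.0806  0.2659] grasp [ 0.6311 -0.0018  0.1325] x [-0.0618  0.8584  0.5093] y [0.9974 0.0715 0.0005] z [-0.0359  0.508  -0.8606] 
F [-2.5555  5.1239  3.3716] T [0.6219 0.4194 0.043 ] open 0.014637160037356671 q [-0.3206  0.254   1.6567  0.4931  1.4668 -0.5037]
```

```bash
python3 -m crank '[[0,0.01,0,-2,0,0,1],[0,0,0,-2,0,0,1]]'; python3 -c "
from ins import *
rodstate();show()"; python3 ov.py i6.png
```

```text
t: 15.72
tool_pos: [0.6371, -0.0826, 0.265]
tool_rot: [-1.833, -1.974, -0.518]
contact_force: [-2.3, 9.4, 4.1]
opening: 0.0144
tip along -88.8 lateral h 0.8 v 2.9 dir err y,z(mrad) -2.9 -25.6
t 15.72 tcp [ 0.6371 -0.0826  0.265 ] grasp [ 0.6313 -0.0019  0.1328] x [-0.0634  0.8506  0.522 ] y [0.9973 0.0736 0.0013] z [-0.0373  0.5206 -0.853 ] 
F [-2.336   9.4168  4.0969] T [1.1072 0.3704 0.0228] open 0.014369018665073367 q [-0.3252  0.2587  1.6542  0.5048  1.4745 -0.5121]
```

View pics/i6.png

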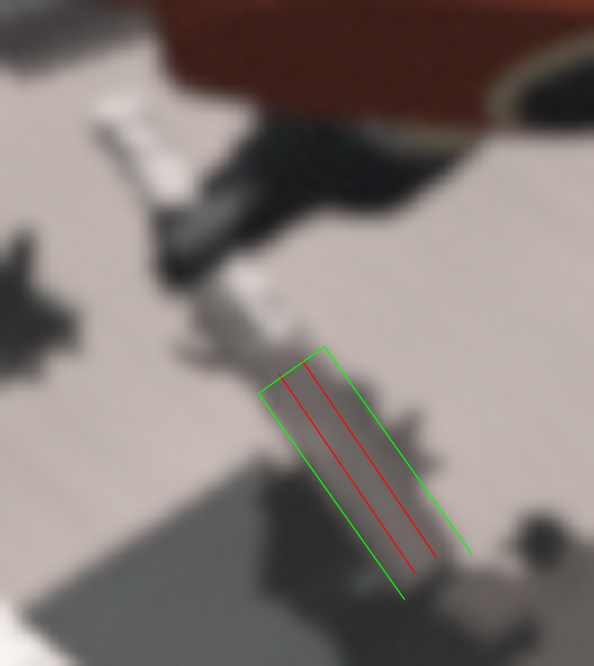

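The collar sits on the mouth at (290,345), the force rose to about 10 N, and the tip stopped advancing at −89 mm. Now drawing it out along the axis.

```bash
python3 -c "
from ins import *
rows(m+a*(.143-.07),y,z,n=1)"
```

```text
N 1 turn [-0.0003 -0.0258  0.0029] shift [22.8021 -0.3567  1.3172]
[-0.0003, -0.0258, 0.0029] [22.8, -0.4, 1.3]
```

```bash
python3 -m crank '[[0,-0.018,0,6,-0.2,0.5,1],[0,-0.005,0,6,0,0.5,1],[0,0,0,5,0,0,1]]'; python3 -c "
from ins import *
rodstate();show()
rows(m+a*(.143-.05),y,z,n=1)"
```

```text
t: 16.02
tool_pos: [0.6357, -0.0675, 0.2724]
tool_rot: [-1.85, -1.989, -0.496]
contact_force: [-0.2, -0.3, -2.0]
opening: 0.0143
tip along -76.1 lateral h 0.3 v 0.3 dir err y,z(mrad) -1.7 0.7
t 16.02 tcp [ 0.6357 -0.0675  0.2724] grasp [0.6302 0.0097 0.1381] x [-0.0632  0.864   0.4994] y [0.9974 0.0725 0.0007] z [-0.0356  0.4982 -0.8664] 
F [-0.1854 -0.2838 -2.0102] T [-0.4014 -0.0189 -0.0289] open 0.014345411874596576 q [-0.3003  0.2379  1.6627  0.4872  1.4615 -0.4819]
N 1 turn [-0.0001  0.0007  0.0017] shift [25.9967 -0.0369 -0.4085]
[-0.0001, 0.0007, 0.0017] [26.0, -0.0, -0.4]
```

```bash
python3 -m crank '[[0,0.001,0.002,10,0,-0.3,1],[0,0,0,12,0,0,1],[0,0,0,12,0,0,1],[0,0,0,12,0,0,1],[0,0,0,12,0,0,1],[0,0,0,12,0,0,1]]'; python3 -c "
from ins import *
rodstate();show()"
python3 -m crank '[[0,0,0,12,0,0,1],[0,0,0,14,0,0,1],[0,0,0,18,0,0,1],[0,0,0,18,0,0,1],[0,0,0,18,0,0,1],[0,0,0,0,0,0,1],[0,0,0,0,0,0,1]]'
python3 -c "
from ins import *
rodstate();show()"
```

```text
t: 16.52
tool_pos: [0.6307, -0.0018, 0.3107]
tool_rot: [-1.853, -1.986, -0.495]
contact_force: [-0.7, 0.0, -2.3]
opening: 0.0142
tip along 0.1 lateral h -0.5 v 0.1 dir err y,z(mrad) 1.5 0.7
t 16.52 tcp [ 0.6307 -0.0018  0.3107] grasp [0.6252 0.0754 0.1764] x [-0.06    0.8643  0.4994] y [ 0.9976  0.0696 -0.0007] z [-0.0354  0.4981 -0.8664] 
F [-0.7154  0.0187 -2.287 ] T [-0.3035  0.0018 -0.0247] open 0.014197358053084846 q [-0.2027  0.1664  1.6762  0.5045  1.468  -0.3685]
t: 17.1
tool_pos: [0.6245, 0.0783, 0.3582]
tool_rot: [-1.848, -1.992, -0.499]
contact_force: [0.5, -0.5, -2.5]
opening: 0.0145
tip along 93.5 lateral h 0.1 v -0.8 dir err y,z(mrad) -4.7 0.2
t 17.1 tcp [0.6245 0.0783 0.3582] grasp [0.6192 0.1556 0.2239] x [-0.0661  0.8636  0.4998] y [0.9972 0.0743 0.0036] z [-0.034   0.4987 -0.8661] 
F [ 0.4996 -0.5272 -2.5353] T [-0.3908 -0.0245  0.0127] open 0.01450466186203433 q [-0.078   0.1043  1.6614  0.52    1.4743 -0.2306]
```

The rod is out. I'll level it while moving over the straightedge, staying high.

```bash
python3 -c "
from ins import *
yw=.07; s=np.array([.512,-.0935]); G=s+.123*np.array([-np.sin(yw),np.cos(yw)]); print(G)
rows([G[0],G[1],.16],[np.cos(yw),np.sin(yw),0],n=7)"
```

```text
[0.5034 0.0292]
N 7 turn [ 0.0024 -0.5234  0.0052] shift [ -55.943  -124.5393   17.0453]
[0.0003, -0.0748, 0.0007] [-8.0, -17.8, 2.4]
[0.0003, -0.0748, 0.0007] [-7.8, -17.8, 3.0]
[0.0003, -0.0748, 0.0007] [-7.6, -17.8, 3.6]
[0.0003, -0.0748, 0.0007] [-7.3, -17.8, 4.2]
[0.0003, -0.0748, 0.0007] [-7.0, -17.8, 4.7]
[0.0003, -0.0748, 0.0007] [-6.6, -17.8, 5.2]
[0.0003, -0.0748, 0.0007] [-6.2, -17.8, 5.7]
```

```bash
python3 -m crank '[[0,-0.075,0,-8,-16,0,1],[0,-0.075,0,-8,-17,2,1],[0,-0.075,0,-8,-17,3,1],[0,-0.075,0,-7,-17,4,1],[0,-0.075,0,-7,-17,4,1],[0,-0.075,0,-7,-17,5,1],[0,-0.06,0,-6,-15,5,1],[0,0,0,0,0,0,1]]'
cat > fin.py <<'E'
from plan import *
yw=.07; s=np.array([.512,-.0935]); lx=np.array([np.cos(yw),np.sin(yw)]); ly=np.array([-lx[1],lx[0]]); G=s+.123*ly
def st():
    o,p,r=now(); M=r.as_matrix(); g=p+.155*M[:,2]; t=g-.143*M[:,0]
    print("t",round(o["t"],2),"grasp local",lx@(g[:2]-s),ly@(g[:2]-s),g[2],"tip local",lx@(t[:2]-s),ly@(t[:2]-s),t[2],"F",o["contact_force"],"x",M[:,0],"dq",np.abs(o["dq"]).max(),"open",o["opening"])
E
python3 -c "
from fin import *
st(); rows([G[0],G[1],.10],[*lx,0])"
```

```text
t: 17.77
tool_pos: [0.507, 0.0235, 0.3168]
tool_rot: [2.136, 2.294, -0.01]
contact_force: [-0.9, 1.0, -1.8]
opening: 0.0146
t 17.77 grasp local 0.0032370558039097773 0.11562522605755572 0.1617661681936054 tip local 0.003447581190923397 -0.02736802291016184 0.16313964142514834 F [-0.8596  0.9567 -1.7832] x [-0.0714  0.9974 -0.0096] dq 0.054985582685206265 open 0.014630031194530534
N 2 turn [0.0004 0.0096 0.0015] shift [ 6.4837 -3.1936 61.6985]
[0.0002, 0.0048, 0.0007] [3.2, -1.6, 30.8]
[0.0002, 0.0048, 0.0007] [3.1, -1.6, 30.9]
```

```bash
python3 -m crank '[[0,0.009,0.001,3,-3,20,1],[0,0,0,3,0,30,1],[0,0,0,0,0,15,1],[0,0,0,0,0,0,1],[0,0,0,0,0,0,1]]'
python3 - <<'E'
from fin import *
st(); rows([G[0],G[1],.055],[*lx,0])
for n,b in(("side",(220,110,120,110)),("top",(200,110,150,110))):
    p=eyes.get_image(n); crop(p,*b,5,f"f1_{n}.png")
E
```

```text
t: 18.18
tool_pos: [0.5039, 0.0285, 0.251]
tool_rot: [-2.147, -2.292, -0.01]
contact_force: [0.1, 0.6, -1.3]
opening: 0.0143
t 18.18 grasp local 0.0010896387173645657 0.12304914663612336 0.09602904814824745 tip local 0.0004223760026627228 -0.01994751476846447 0.09531519409367799 F [ 0.0806  0.5793 -1.2699] x [-0.0653  0.9979  0.005 ] dq 0.02098237392948935 open 0.014297019535853387
N 2 turn [ 0.0041 -0.005  -0.0047] shift [ 0.5147 -0.6211 41.0267]
[0.0021, -0.0025, -0.0023] [0.3, -0.3, 20.5]
[0.0021, -0.0025, -0.0023] [0.3, -0.3, 20.5]
```

View pics/f1_side.png

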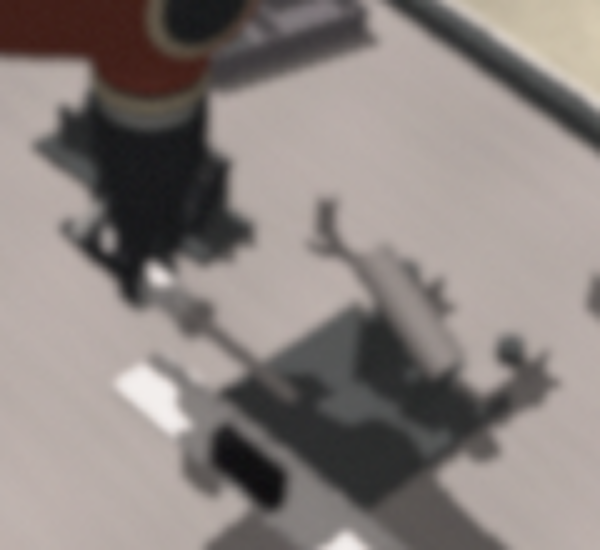

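View pics/f1_top.png

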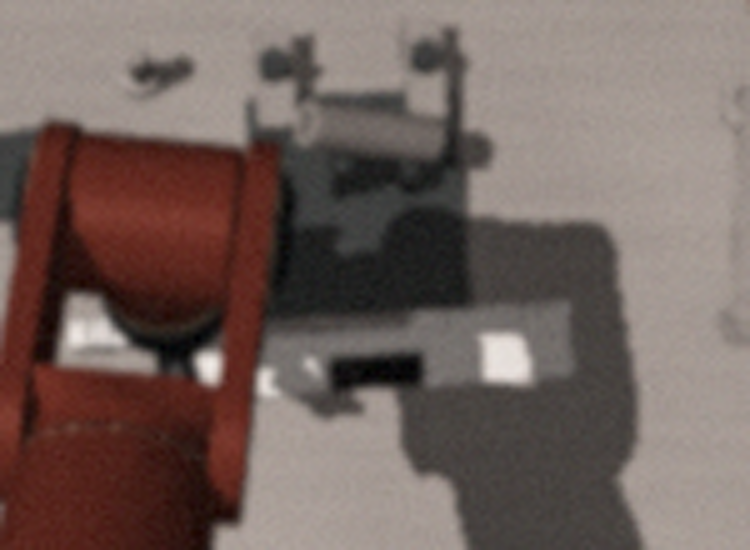

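```bash
python3 -m crank '[[0.003,-0.004,-0.004,0,-0.6,15,1],[0,0,0,0,0,14,1],[0,0,0,0,0,7,1],[0,0,0,0,0,0,1],[0,0,0,0,0,0,1],[0,0,0,0,0,0,1]]'
python3 - <<'E'
from fin import *
st(); rows([G[0],G[1],.055],[*lx,0])
for n,b in(("side",(220,110,120,110)),("top",(200,110,150,110))):
    p=eyes.get_image(n); o,tp,r=now(); M=r.as_matrix(); g=tp+.155*M[:,2]
    L=[([g+.065*M[:,0],g-.143*M[:,0]],(0,0,255)),([[*(s+.13*ly),.006],[*(s-.13*ly),.006]],(0,255,0))]
    crop(p,*b,5,f"f2_{n}.png"); crop(p,*b,5,f"f2o_{n}.png",L)
E
```

```text
t: 18.78
tool_pos: [0.5087, 0.0279, 0.2239]
tool_rot: [2.135, 2.287, 0.019]
contact_force: [0.2, 0.1, -2.7]
opening: 0.0143
t 18.78 grasp local 0.007959100291496941 0.1211755060231374 0.06892697189739896 tip local 0.007740488668051199 -0.021824277469272943 0.06904584191821732 F [ 0.1976  0.1209 -2.7144] x [-0.0684  0.9977 -0.0008] dq 0.01839673507464381 open 0.014298022011583178
N 1 turn [ 0.0177  0.0008 -0.0015] shift [ 1.6951 -5.4615 13.8066]
[0.0177, 0.0008, -0.0015] [1.7, -5.5, 13.8]
```

View pics/f2o_side.png

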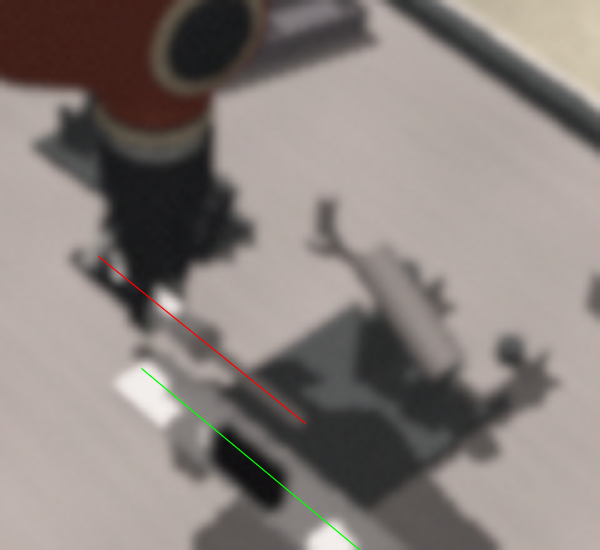

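View pics/f2_top.png

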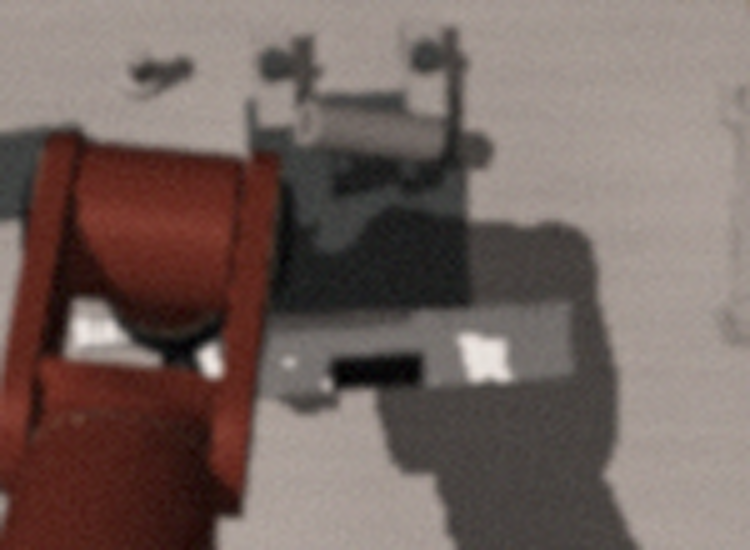

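View pics/f2o_top.png

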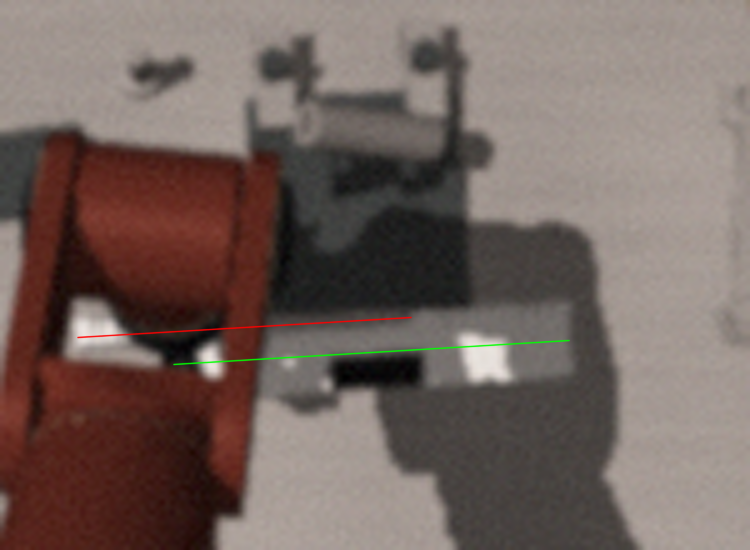

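```bash
python3 -c "
from plan import *
show()"; python3 -m crank '[[0.017,0.001,-0.001,1,-4,6,1],[0,0,0,0,0,0,1],[0,0,0,0,0,0,1],[0,0,0,0,0,0,1]]'
python3 -c "
from fin import *
show();st(); rows([G[0],G[1],.055],[*lx,0])"
```

```text
t 18.88 tcp [0.5089 0.0279 0.2242] grasp [0.5117 0.0279 0.0692] x [-0.0685  0.9977 -0.001 ] y [0.9975 0.0685 0.0185] z [ 0.0185  0.0003 -0.9998] 
F [ 0.4203  0.172  -1.688 ] T [ 0.0351 -0.0122  0.009 ] open 0.014502931969466568 q [-0.0918 -0.0402  2.0266  0.0022  1.1367 -0.1613]
t: 19.22
tool_pos: [0.5049, 0.0287, 0.219]
tool_rot: [2.142, 2.296, 0.002]
contact_force: [-0.6, -0.0, -2.5]
opening: 0.0146
t 19.22 tcp [0.5049 0.0287 0.219 ] grasp [0.5052 0.0287 0.064 ] x [-0.0696  0.9976 -0.0002] y [0.9976 0.0696 0.002 ] z [ 0.002  -0.0001 -1.    ] 
F [-0.5606 -0.0483 -2.4842] T [ 0.0275 -0.0084  0.0106] open 0.014565624838246532 q [-0.0905 -0.0374  2.0338  0.0001  1.1432 -0.1602]
t 19.22 grasp local 0.0017902482313207875 0.12235978187197397 0.06402159026144438 tip local 0.0017445699370020385 -0.020640207732833475 0.06405136471994959 F [-0.5606 -0.0483 -2.4842] x [-0.0696  0.9976 -0.0002] dq 0.003803533066112785 open 0.014565624838246532
N 1 turn [ 0.002   0.0002 -0.0003] shift [ 0.6093 -1.4962  9.0181]
[0.002, 0.0002, -0.0003] [0.6, -1.5, 9.0]
```

```bash
python3 -m crank '[[0.002,0,0,0.5,-1.8,4,1],[0,0,0,0,0,4,1],[0,0,0,0,0,0,1],[0,0,0,0,0,0,1],[0,0,0,0,0,0,1]]'
python3 - <<'E'
from fin import *
st()
for n,b in(("side",(220,110,120,110)),("top",(200,110,150,110))):
    p=eyes.get_image(n)
    crop(p,*b,5,f"f3_{n}.png"); cv2.imwrite(f"pics/f3full_{n}.png",p["image"][:,:,::-1])
    for q in["hammer","screwdriver","wrench","bolt","cup","working_edge","rod_tip"]:
        print(n,q,[( [round(float(x),3) for x in d["centre"]],round(d["confidence"],2)) for d in spotter.mark_of(q,p)][:2])
E
```

```text
t: 19.63
tool_pos: [0.5027, 0.0292, 0.2099]
tool_rot: [-2.142, -2.297, 0.001]
contact_force: [0.3, 0.3, -1.6]
opening: 0.0146
t 19.63 grasp local -0.0008282438066854955 0.12298982176618195 0.05486320663587527 tip local -0.0008666789235727603 -0.020010172280153823 0.05487822295072646 F [ 0.2823  0.3122 -1.6243] x [-0.0697  0.9976 -0.0001] dq 0.002245187017712982 open 0.014573957913841381
side hammer [([0.518, -0.443, -0.002], 0.89)]
side screwdriver []
side wrench [([0.607, -0.346, 0.001], 0.61), ([0.499, 0.026, 0.055], 0.39)]
side bolt [([0.702, 0.062, -0.004], 0.6)]
side cup [([0.456, 0.419, 0.002], 0.76), ([0.609, -0.086, -0.001], 0.65)]
side working_edge [([0.536, -0.088, 0.004], 0.73)]
side rod_tip [([0.513, -0.112, 0.055], 0.66)]
top hammer [([0.515, -0.442, 0.001], 0.58), ([0.622, 0.213, 0.001], 0.31)]
top screwdriver [([0.374, 0.296, -0.002], 0.72)]
top wrench [([0.607, -0.344, -0.002], 0.8)]
top bolt [([0.53, -0.089, 0.002], 0.74), ([0.703, 0.055, -0.002], 0.63)]
top cup [([0.452, 0.422, 0.003], 0.77), ([0.608, -0.345, -0.003], 0.59)]
top working_edge [([0.534, -0.088, -0.0], 0.85), ([0.535, -0.091, 0.002], 0.6)]
top rod_tip [([0.511, -0.113, 0.056], 0.51)]
```

View pics/f3_side.png

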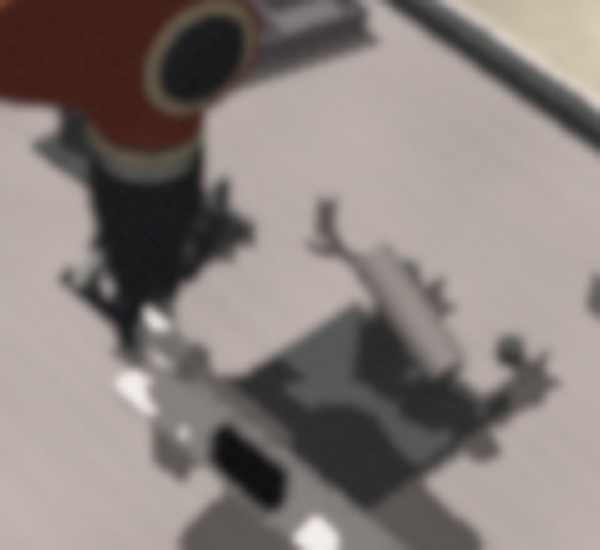

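View pics/f3_top.png

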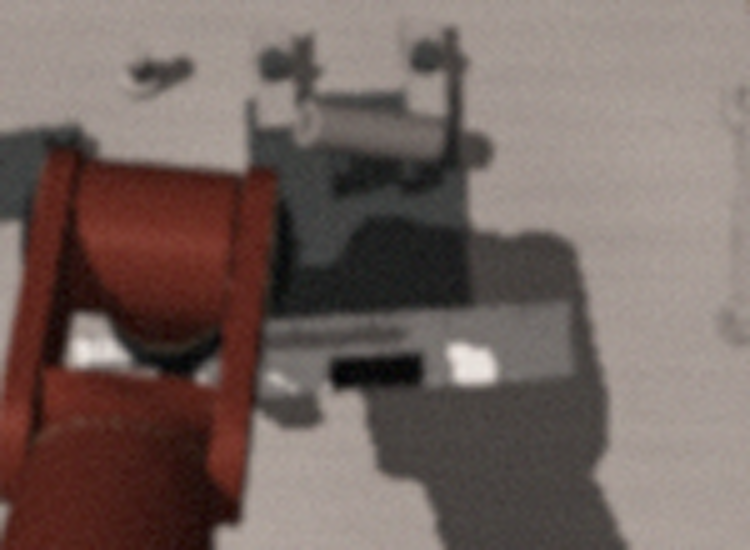

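View pics/f3full_top.png

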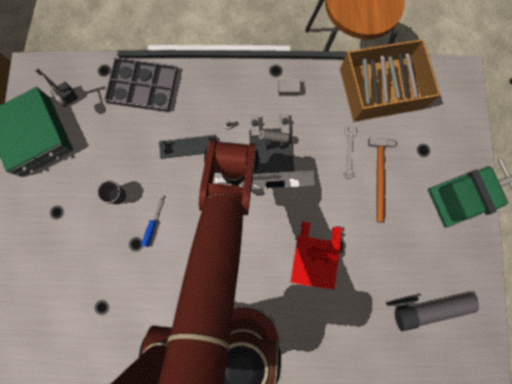

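The rod's tip shows at top crop (408,333) over the bar. The networks put it at z = 0.055, which matches FK, so it is level. The bystanders are unmoved and the bar is flush, so I'm handing in.

```bash
python3 -c "
from fin import *
st(); print(ctrl.finish_job())"
```

```text
t 20.43 grasp local -0.0006005606250311414 0.1229382938006716 0.055177183303552896 tip local -0.0006438178094907038 -0.02006169675038563 0.055206014077708705 F [-0.1997 -0.6454 -1.7077] x [-0.0696  0.9976 -0.0002] dq 0.001020607864789923 open 0.014274003258044019
the job is handed in; nothing more can be done
None
```

The job is done and handed in at t = 20.4 s of the 64 s allowed; no verdict was reported.

- **Straightedge:** I slid it by its grip block against the plate's near edge and pressed it home. After release, edge fits gave its yaw as 0.070 against 0.0715 for the plate, with a gap of about 0.5 mm or less, and roughly centred.
- **Gauge rod:** I took it from its rest and eased it into the tube. The collar stopped at 89 mm (90 mm expected) with about 10 N of push, and I drew the rod right out along the axis.
- **Final pose:** The rod is level and at rest, with its axis 55 mm above the table (about 5 cm above the bar). It is within 1 mm of the bar's centre line, and its tip is 20 mm past the bar's middle. The wrist force shows only the rod's weight.
- **Other things:** The hammer, wrench, bolt and cup were found within about 5 mm of their starting places in both views. The screwdriver was found in the top view only.
- **Disagreements:** Early plate yaw estimates ranged from 0.056 to 0.107 and settled at 0.071. The side camera's first fit of the placed straightedge (yaw 0.050) was disturbed by shadows; a cleaner line fit gave 0.069. The last descent drifted about 8 mm sideways with a slight tilt, which I corrected before handing in.

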